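Rack the printed covers and start the cure

TASK

Pull the curing station's drawer fully out, then set every tan printed cover from the green mat on the drawer's sloping rack, block side up, lying flat and square with its lower edge resting against the blue ledge, side by side and not overlapping. Then push the drawer gently fully home under the amber hood with all the covers still seated, and press the green start button. Leave the other things on the bench where they are.

Things in the scene. Friction and masses are not known exactly. Their poses are not given: they have to be found in the camera images.
- cover1: fresh tan printed cover: square plate 52 x 52 x 8 mm with a raised block on its middle, 30 mm (its x) x 18 mm (its y) x 24 mm high, so 32 mm high in all; about 80 g. Origin: centre of the plate's underside, z up out of the block. Lies block-up on the green mat. Some covers are absent in some starts
- cover2: fresh tan printed cover: square plate 52 x 52 x 8 mm with a raised block on its middle, 30 mm (its x) x 18 mm (its y) x 24 mm high, so 32 mm high in all; about 80 g. Origin: centre of the plate's underside, z up out of the block. Lies block-up on the green mat. Some covers are absent in some starts
- cover3: fresh tan printed cover: square plate 52 x 52 x 8 mm with a raised block on its middle, 30 mm (its x) x 18 mm (its y) x 24 mm high, so 32 mm high in all; about 80 g. Origin: centre of the plate's underside, z up out of the block. Lies block-up on the green mat. Some covers are absent in some starts
- cover4: fresh tan printed cover: square plate 52 x 52 x 8 mm with a raised block on its middle, 30 mm (its x) x 18 mm (its y) x 24 mm high, so 32 mm high in all; about 80 g. Origin: centre of the plate's underside, z up out of the block. Lies block-up on the green mat. Some covers are absent in some starts
- cover5: fresh tan printed cover: square plate 52 x 52 x 8 mm with a raised block on its middle, 30 mm (its x) x 18 mm (its y) x 24 mm high, so 32 mm high in all; about 80 g. Origin: centre of the plate's underside, z up out of the block. Lies block-up on the green mat. Some covers are absent in some starts
- cover6: fresh tan printed cover: square plate 52 x 52 x 8 mm with a raised block on its middle, 30 mm (its x) x 18 mm (its y) x 24 mm high, so 32 mm high in all; about 80 g. Origin: centre of the plate's underside, z up out of the block. Lies block-up on the green mat. Some covers are absent in some starts
- rack (a point): aluminium rack in the drawer, sloping 30 degrees, blue ledge along its low edge (towards the robot), blue cheeks at both ends. Origin: on the slope at the ledge's foot, mid-length; x up the slope, y along the ledge, z square out of it. Surface 88 x 310 mm; ledge and cheeks stand 10 mm out, 6 mm thick. Five covers fit at 62 mm spacing, origins at x 26 mm. Grippy: covers may not slide down unaided
- drawer (a joint): how far the curing drawer, with the rack, is pulled out towards the robot (along the station's -x), m: 0 = fully home under the hood, 0.15 = fully out against its stop. Slides stiffly (about 3 N) and stays where left. Fully out, the rack is clear of the hood
- drawer_handle (a point): centre of the top face of the drawer's black handle post, which is 16 mm (along the slide) x 18 mm (across) and stands 36 mm out of the drawer's front apron; the apron's top is 44 mm above the table. The post stands 53 mm in front of (further out than) the foot of the ledge
- station: grey and white curing station, fixed: base 30 mm high, white side walls 356 mm apart over all, amber clear hood 140 mm high (135 mm under it), open towards the robot. x points away from the robot, along the slide. With the drawer home the ledge's foot is at station x = -47 mm, 54 mm above the table; the hood spans station x = -60 to +90 mm
- start (a joint): travel of the green start button, m: 0 = up, 0.006 = fully down; springs back; fully down takes 5 N. It counts as pressed beyond 0.004
- start_top (a point): centre of the top of the green start button (radius 15 mm, pressed straight down), on the station's front right corner, seen from the robot
- spray: bystander: white bottle 44 mm across, 130 mm high; origin under its centre
- brush: bystander: brush lying between mat and station; origin roughly mid-length
- screwdriver: bystander: screwdriver lying beyond the mat; origin roughly mid-length
- red_case: bystander: red case 70 x 50 x 30 mm; origin under its centre
- yellow_case: bystander: yellow case 110 x 70 x 35 mm; origin under its centre
- jar: bystander: small jar 50 mm across, 60 mm high; origin under its centre
- block: bystander: tan offcut block 50 x 40 x 30 mm; origin under its centre
Things that resemble listed ones, but are neither listed nor needed, are in the scene too. Leave any black or turquoise look-alike of the cover1 alone. Leave any pink look-alike of the cover5 alone.

How it is judged (in metres and radians):
On the way, in this order (a step that is already met when the one before it is completed fails the run):
1. the drawer is pulled fully out (value of joint drawer above 0.13 m), for 0.2 s.
2. with the drawer out, every cover lies flat on the rack against the ledge, let go (x of cover1 in the frame of rack between 0.022 and 0.031 m and z of cover1 in the frame of rack between -0.005 and 0.005 m and y of cover1 in the frame of rack between -0.132 and 0.132 m and angle between the z axis of each of cover1, cover2, cover3, cover4, cover5, cover6 and the z axis of rack, either way round below 0.08 rad and (angle between the x axis of cover1 and the y axis of rack, either way round below 0.12 rad or angle between the y axis of cover1 and the y axis of rack, either way round below 0.12 rad) and x of cover2 in the frame of rack between 0.022 and 0.031 m and z of cover2 in the frame of rack between -0.005 and 0.005 m and y of cover2 in the frame of rack between -0.132 and 0.132 m and (angle between the x axis of cover2 and the y axis of rack, either way round below 0.12 rad or angle between the y axis of cover2 and the y axis of rack, either way round below 0.12 rad) and x of cover3 in the frame of rack between 0.022 and 0.031 m and z of cover3 in the frame of rack between -0.005 and 0.005 m and y of cover3 in the frame of rack between -0.132 and 0.132 m and (angle between the x axis of cover3 and the y axis of rack, either way round below 0.12 rad or angle between the y axis of cover3 and the y axis of rack, either way round below 0.12 rad) and x of cover4 in the frame of rack between 0.022 and 0.031 m and z of cover4 in the frame of rack between -0.005 and 0.005 m and y of cover4 in the frame of rack between -0.132 and 0.132 m and (angle between the x axis of cover4 and the y axis of rack, either way round below 0.12 rad or angle between the y axis of cover4 and the y axis of rack, either way round below 0.12 rad) and x of cover5 in the frame of rack between 0.022 and 0.031 m and z of cover5 in the frame of rack between -0.005 and 0.005 m and y of cover5 in the frame of rack between -0.132 and 0.132 m and (angle between the x axis of cover5 and the y axis of rack, either way round below 0.12 rad or angle between the y axis of cover5 and the y axis of rack, either way round below 0.12 rad) and x of cover6 in the frame of rack between 0.022 and 0.031 m and z of cover6 in the frame of rack between -0.005 and 0.005 m and y of cover6 in the frame of rack between -0.132 and 0.132 m and (angle between the x axis of cover6 and the y axis of rack, either way round below 0.12 rad or angle between the y axis of cover6 and the y axis of rack, either way round below 0.12 rad) and value of joint drawer above 0.12 m and contact force between each of cover1, cover2, cover3, cover4, cover5, cover6 and the fingers below 0.1 N), for 0.3 s.
3. the drawer is pushed fully home (value of joint drawer below 0.006 m), for 0.2 s.
4. the start button is pressed with the drawer home (value of joint start above 0.004 m and value of joint drawer below 0.008 m), for 0.05 s.
At the end, for the whole second after the job is handed in: Drawer home within 8 mm; every cover present at rest on the rack, block up, flat (5 mm, 0.08 rad), square to the ledge (0.12 rad, any side down), its centre 22 to 31 mm up the slope from the ledge foot and within 132 mm of the rack's middle (x of cover1 in the frame of rack between 0.022 and 0.031 m and z of cover1 in the frame of rack between -0.005 and 0.005 m and y of cover1 in the frame of rack between -0.132 and 0.132 m and angle between the z axis of each of cover1, cover2, cover3, cover4, cover5, cover6 and the z axis of rack, either way round below 0.08 rad and (angle between the x axis of cover1 and the y axis of rack, either way round below 0.12 rad or angle between the y axis of cover1 and the y axis of rack, either way round below 0.12 rad) and x of cover2 in the frame of rack between 0.022 and 0.031 m and z of cover2 in the frame of rack between -0.005 and 0.005 m and y of cover2 in the frame of rack between -0.132 and 0.132 m and (angle between the x axis of cover2 and the y axis of rack, either way round below 0.12 rad or angle between the y axis of cover2 and the y axis of rack, either way round below 0.12 rad) and x of cover3 in the frame of rack between 0.022 and 0.031 m and z of cover3 in the frame of rack between -0.005 and 0.005 m and y of cover3 in the frame of rack between -0.132 and 0.132 m and (angle between the x axis of cover3 and the y axis of rack, either way round below 0.12 rad or angle between the y axis of cover3 and the y axis of rack, either way round below 0.12 rad) and x of cover4 in the frame of rack between 0.022 and 0.031 m and z of cover4 in the frame of rack between -0.005 and 0.005 m and y of cover4 in the frame of rack between -0.132 and 0.132 m and (angle between the x axis of cover4 and the y axis of rack, either way round below 0.12 rad or angle between the y axis of cover4 and the y axis of rack, either way round below 0.12 rad) and x of cover5 in the frame of rack between 0.022 and 0.031 m and z of cover5 in the frame of rack between -0.005 and 0.005 m and y of cover5 in the frame of rack between -0.132 and 0.132 m and (angle between the x axis of cover5 and the y axis of rack, either way round below 0.12 rad or angle between the y axis of cover5 and the y axis of rack, either way round below 0.12 rad) and x of cover6 in the frame of rack between 0.022 and 0.031 m and z of cover6 in the frame of rack between -0.005 and 0.005 m and y of cover6 in the frame of rack between -0.132 and 0.132 m and (angle between the x axis of cover6 and the y axis of rack, either way round below 0.12 rad or angle between the y axis of cover6 and the y axis of rack, either way round below 0.12 rad) and value of joint drawer below 0.008 m and linear speed of each of cover1, cover2, cover3, cover4, cover5, cover6 below 0.02 m/s); the robot touches nothing.
It fails at once if a bystander is moved more than 40 mm (distance of any of spray, brush, screwdriver, red_case, yellow_case, jar, block from where it was at the start of the episode above 0.04 m).
It fails at once if the drawer is slammed home (faster than 0.4 m/s) (velocity of joint drawer below -0.4 m/s).
Of cover1, cover2, cover3, cover4, cover5, cover6 only 4 to 5 are there at a start; the rules pass over those that are not, and their reading is None.
At some moment in a run one of cover1, cover2, cover3, cover4, cover5, cover6 may be knocked a few centimetres aside while the robot is not near it.
Once in a run the grip may slacken for a moment while it holds something.
It also fails if it takes over 192 s, if anything falls off the work surface, if the arm or the gripper's body presses on something with over 40 N, if the wrist force passes 120 N, or if a joint passes its speed limit or range.

ROBOT

A 6-joint arm with a two-finger parallel gripper is mounted at the origin on the work surface. World frame = base frame: x ahead of the robot, y to its left, z up, the work surface at z = 0. Lengths are in mm, angles in rad, forces in N, time in s.
With the tool pointing down it reaches from about 350 to 775 mm from the base axis. Payload 5.5 kg.
Tool frame: the origin (TCP) lies between the finger pads; the fingertips stand 11 mm ahead of it and the grasp point (between the pads) lies 8 mm behind it (robot.tip_reach is the distance from the TCP to the fingertips, in mm); z points along the fingers, y is the line along which they close (so a half turn about z gives the same grasp; the last joint's range is limited). The gripper opens to 85 mm and grips with 20 to 120 N. Pads are 22 mm wide; open, the fingers measure 114 mm over their backs; the gripper's body (76 mm by 85 mm) begins 54 mm behind the grasp point. The pads swing forward as they close: fully open they stand 13 mm farther back than shut.
Start: joints at [-1.274, 0.313, 0.046, 1.304, 0, 1.431], TCP at [243.251, -521.059, 217.623] pointing down, gripper open.
Joint ranges: [-2.76, 2.76], [-0.86, 1.69], [-1.03, 1.26], [-2.2, 2.34], [-1.47, 1.5], [-3.14, 3.14]. Speed limits (rad/s): [2.57, 2.57, 3.14, 3.14, 3.14, 3.14].

INTERFACE

Orientations are given as a unit quaternion [w, x, y, z].
In Python, from station import get_obs, eyes, job, robot gives the robot as it stands.
- The arm moves only by the tool carry_out, never from a script. Its argument "rows" is one flat list of numbers, 6 for each row, row after row: the shift along the tool's x, y, z in mm, then the turn, a rotation vector about the tool's x, y, z in rad. A call has 1 to 12 rows; each row shifts and turns the commanded pose from where the row before left it, along the tool's axes as they then stand; what a row does not reach is not made up. A row lasts 1/12 s, in which the tool goes at most 41.7 mm and 7.16 degrees, less where a joint would pass 70% of its speed; a pose out of reach is approached as far as the arm can. A call is refused whole if a number of a shift passes 41.7 or a number of a turn 0.125, either way. A call with a gripper value outside its range is refused whole. "hand" is the closure, from 0 (fully open) to 1 (shut), set as the call begins (left out, the last holds). The fingers move at their own pace and stop on an object; the grip force is fixed at half the most. Time passes only in rows, so rows that do not move let the fingers close. It gives the time, the measured TCP pose, the force, the opening and the grip force at its end, in the units of the state.
- get_obs(): the state, without advancing time (a new reading comes with each control period).
- eyes.snapshot(name): name is "scene" or "top" or "wrist"; returns a dict with "image" (480x640x3 uint8, red, green, blue), "fovy" (degrees; the focal length in pixels is half the picture's height over the tangent of half this angle, whatever the lens; pixels are square), "cx", "cy" (the principal point, pixels), "k1" (the pictures are not rectified: a ray, as slopes to the right and down, at radius r is drawn at 1 + k1 r^2 times it, then the intrinsics apply), "cam_to_world" (4x4, takes a point from camera to world coordinates); the wrist camera has in their place "mount" (4x4, takes a point from camera to tool coordinates, whose origin is the TCP and whose axes are the flange's). Camera axes: x right, y up, looking along -z (the intrinsics and any distortion apply to the point x, -y, -z); pixel columns grow to the right and rows downward; lengths in mm; the calibration is good to about 2 mm. A picture is of the moment at which its call begins: read the wrist's pose just before it. There is no depth.
- job.job_done(): hands the job in; it is judged then, once.
The state is a dict: "time": time; "joint_pos": joint angles; "qvel": joint speeds; "joint_torque": joint torques, N m; "ee_pos": TCP position; "ee_rot": TCP orientation; "ft_force": force on the tool from outside, world axes, zero at the start; "moment": the same for the moment, N m; "opening": finger opening in mm; "finger_force": force on a finger pad.
Only numpy, scipy, OpenCV 4.12 (cv2) and the standard library are available. Lean on these libraries where they do the work, as an engineer would, in place of code of your own. Each camera call takes 0.05 s, during which the arm holds its last target. There are 200 camera calls.

## Working session

There is one attempt and no reset: what is moved stays moved. The work goes in short steps, Python scripts to look and compute and a tool call to move; the robot and the scene stay as the last step left them, time stands still between calls to the robot, and variables do not carry over. Pictures are saved under pics/ and viewed, at most 14 in all, crops included, and the job is handed in when it is done.

Besides the shell and the picture viewer there is one more tool, called after ">>>" as name(argument=value, ...) on one line, values as JSON. carry_out: Moves the arm, as the interface text tells. Its arguments: {"type":"object","properties":{"rows":{"type":"array"},"hand":{"type":"number"}},"required":["rows"]}

```bash
mkdir -p pics; ls; cat > h.py <<'E'
import numpy as np,cv2
from station import get_obs,eyes,job,robot
from scipy.spatial.transform import Rotation as R
def obs_T():
    o=get_obs();q=o['ee_rot'];T=np.eye(4);T[:3,:3]=R.from_quat([q[1],q[2],q[3],q[0]]).as_matrix();T[:3,3]=o['ee_pos'];return T
def snap(n,f=None):
    T=obs_T();s=eyes.snapshot(n);s['M']=T@s['mount'] if n=='wrist' else np.array(s['cam_to_world'])
    s['f']=240/np.tan(np.radians(s['fovy'])/2)
    if f: cv2.imwrite('pics/'+f,cv2.cvtColor(s['image'],cv2.COLOR_RGB2BGR)); 
    np.savez('/tmp/%s.npz'%n,**{k:s[k] for k in('M','f','cx','cy','k1','image')})
    return s
def load(n): return dict(np.load('/tmp/%s.npz'%n))
def ray(s,u,v):
    d=np.array([(u-s['cx'])/s['f'],(v-s['cy'])/s['f']]);p=d.copy()
    for _ in range(30): p=d/(1+s['k1']*(p@p))
    r=s['M'][:3,:3]@np.array([p[0],-p[1],-1]);return s['M'][:3,3],r
def at_z(s,u,v,z):
    o,r=ray(s,u,v);return o+r*(z-o[2])/r[2]
def proj(s,P):
    p=np.linalg.inv(s['M'])@np.append(P,1);a=np.array([p[0],-p[1]])/-p[2];a=a*(1+s['k1']*(a@a));return a*s['f']+[s['cx'],s['cy']]
E
python3 - <<'E'
from h import *
a=snap('scene','s1.png');b=snap('top','t1.png')
print(get_obs())
for s in(a,b):print(s['M'].round(2).tolist(),s['f'],s['k1'])
E
```

```text
pics
{'time': 0.1, 'joint_pos': array([-1.27362760e+00,  3.13899281e-01,  4.50470249e-02,  1.30363557e+00,
       -4.43859341e-06,  1.43120222e+00]), 'qvel': array([-7.45892014e-04, -2.75186177e-03,  1.55261804e-03, -1.65391892e-05,
        1.83903319e-03, -4.73425784e-04]), 'joint_torque': array([ 3.55831129e-03, -4.81728601e+01,  2.99242830e+01,  1.27096570e-02,
       -9.17574744e-05, -3.60850336e-06]), 'ee_pos': array([ 243.07032288, -520.52729818,  216.79426304]), 'ee_rot': array([-8.42950877e-04,  9.76249044e-01,  2.16649692e-01, -6.87777942e-05]), 'ft_force': array([0.07828242, 0.033608  , 0.57003167]), 'moment': array([ 0.0017019 ,  0.01987701, -0.00322444]), 'finger_force': 0.0, 'opening': 85.49967231175448}
[[0.69, -0.58, 0.43, 1024.64], [0.72, 0.57, -0.4, -582.27], [-0.01, 0.59, 0.81, 1131.48], [0.0, 0.0, 0.0, 1.0]] 470.1441914752169 -0.014608894244393463
[[0.02, 0.99, -0.12, 263.01], [-1.0, 0.03, 0.01, -42.38], [0.01, 0.12, 0.99, 1858.8], [0.0, 0.0, 0.0, 1.0]] 576.2256181976276 -0.10551662361250652
```

View pics/s1.png

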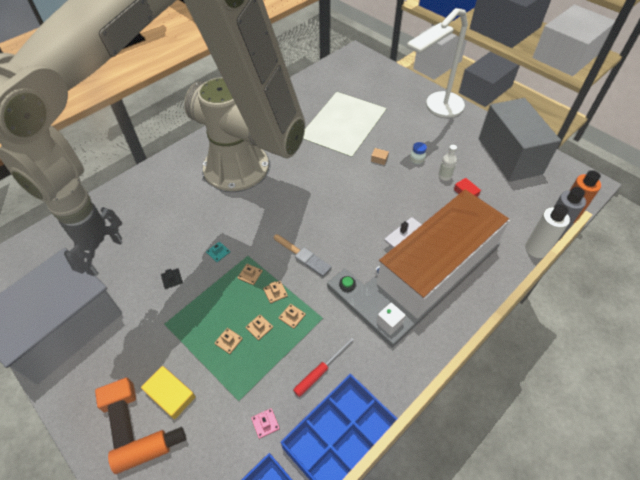

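View pics/t1.png

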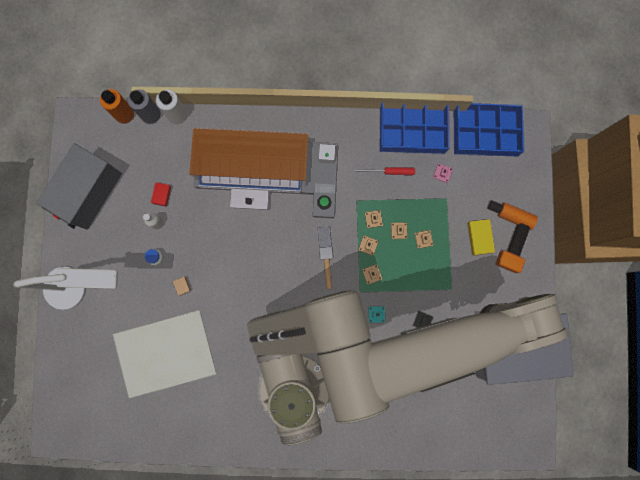

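```bash
python3 - <<'E'
from h import *
s=load('top');im=s['image']
hsv=cv2.cvtColor(im,cv2.COLOR_RGB2HSV)
m=((hsv[...,0]>=6)&(hsv[...,0]<=22)&(hsv[...,1]>70)&(hsv[...,2]>110)).astype(np.uint8);m[:195]=0;m[292:]=0;m[:,:357]=0;m[:,452:]=0
m=cv2.morphologyEx(m,cv2.MORPH_CLOSE,np.ones((5,5)))
for c in cv2.findContours(m,0,2)[0]:
    if cv2.contourArea(c)<60: continue
    (u,v),wh,a=cv2.minAreaRect(c);print('cover',at_z(s,u,v,8)[:2].round(),np.round(wh,1),round(a))
print('handle',at_z(s,249.5,201,80).round(), 'button',at_z(s,324,202,50).round())
for u,v in((313,216),(334,216),(337,142),(315,142)):print('basecorner',at_z(s,u,v,30).round())
b=load('scene');print('hand sc',at_z(b,404,226,80).round(),'but',at_z(b,347,283,50).round())
a=cv2.resize(im[120:230,180:345],None,fx=4.8,fy=4.8,interpolation=2)
cv2.imwrite('pics/c1.png',a[...,::-1])
w=snap('wrist','w1.png');print(w['mount'].round(2).tolist(),w['f'])
E
```

```text
cover [ 372. -238.] [15.5 15.5] 72
cover [ 466. -224.] [15.8 15.8] 18
cover [ 491. -405.] [15.5 15.9] 79
cover [ 516. -323.] [15. 15.] 90
cover [ 553. -240.] [15.6 15.8] 82
handle [588. 157.  80.] button [596. -77.  50.]
basecorner [553. -43.  30.]
basecorner [ 555. -111.   30.]
basecorner [ 800. -116.   30.]
basecorner [798. -44.  30.]
hand sc [596. 152.  80.] but [602. -84.  50.]
[[-0.0, 0.95, 0.32, 82.54], [1.0, 0.0, 0.0, 0.84], [0.0, 0.32, -0.95, -155.7], [0.0, 0.0, 0.0, 1.0]] 402.6001254254813
```

View pics/c1.png

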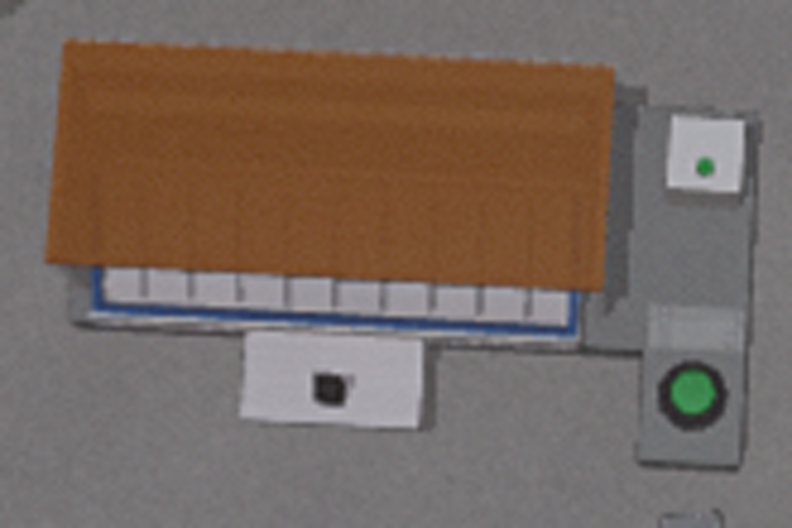

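```bash
python3 - <<'E'
from h import *
s=load('top')
c=lambda u,v,z:at_z(s,180+u/4.8,120+v/4.8,z)[:2]
L,Rr=c(96,310,60),c(577,332,60);d=L-Rr;print('ledge',L,Rr,np.linalg.norm(d),'yaw',np.arctan2(-d[0],d[1]))
L,Rr=c(64,41,140),c(614,67,140);d=L-Rr;print('hoodback',L,Rr,np.linalg.norm(d),'yaw',np.arctan2(-d[0],d[1]))
L,Rr=c(47,264,140),c(603,290,140);d=L-Rr;print('hoodfront',L,Rr,np.linalg.norm(d),'yaw',np.arctan2(-d[0],d[1]))
print('handle',c(330,387,80),'button',c(692,393,50))
E
```

```text
ledge [640.446162   319.49248685] [ 6.33494571e+02 -5.70445603e-01] 320.13841591685826 yaw -0.02171603602530875
hoodback [800.10923227 333.88290441] [791.04140732 -21.15433635] 355.15302022744555 yaw -0.025534938246951817
hoodfront [652.80692204 336.40528906] [644.58086572 -18.1288046 ] 354.6295131107601 yaw -0.023198278425589244
handle [588.65378331 159.2418219 ] button [596.35455334 -77.83418587]
```

>>> carry_out(rows=[0, 0, 0, 0, 0, 0.115, 0, 0, 0, 0, 0, 0.115, 0, 0, 0, 0, 0, 0.115, 0, 0, 0, 0, 0, 0.115, 17.3, -36.1, 0, 0, 0, 0, 17.3, -36.1, 0, 0, 0, 0, 17.3, -36.1, 0, 0, 0, 0, 17.3, -36.1, 0, 0, 0, 0, 17.3, -36.1, 0, 0, 0, 0, 17.3, -36.1, 0, 0, 0, 0, 17.3, -36.1, 0, 0, 0, 0, 17.3, -36.1, 0, 0, 0, 0], hand=0.4)

```text
time: 1.15
ee_pos: [388.6, -233.6, 217.5]
ee_rot: [0.0, 1.0, -0.012, 0.0]
ft_force: [1.1, -0.1, 0.3]
opening: 51.4
finger_force: 0.0
```

>>> carry_out(rows=[17.3, -36.1, 0, 0, 0, 0, 17.3, -36.1, 0, 0, 0, 0, 17.3, -36.1, 0, 0, 0, 0, 17.3, -36.1, 0, 0, 0, 0, 17.3, -36.1, 0, 0, 0, 0, 17.3, -36.1, 0, 0, 0, 0, 17.3, -36.1, 0, 0, 0, 0, 17.3, -36.1, 0, 0, 0, 0, 17.3, -36.1, 0, 0, 0, 0, 17.3, -36.1, 0, 0, 0, 0, 17.3, -36.1, 0, 0, 0, 0, 0, 0, 0, 0, 0, 0])

```text
time: 2.15
ee_pos: [588.9, 119.5, 217.5]
ee_rot: [-0.017, 1.0, 0.025, -0.0]
ft_force: [0.1, -0.8, 1.0]
opening: 51.0
finger_force: 0.0
```

```bash
cat >> h.py <<'E'
def pose(x,y,z,yaw,tilt=0):
    # tool down, tool x at yaw; tilt: tool z leans towards tool x by tilt
    T=np.eye(4);T[:3,:3]=(R.from_euler('z',yaw)*R.from_euler('x',np.pi)*R.from_euler('y',tilt)).as_matrix();T[:3,3]=x,y,z;return T
def delta(T2,T=None):
    T=obs_T() if T is None else T
    D=np.linalg.inv(T)@T2
    print('shift first',D[:3,3].round(1),'rotvec',R.from_matrix(D[:3,:3]).as_rotvec().round(3),'shift after turn',(T2[:3,:3].T@(T2[:3,3]-T[:3,3])).round(1))
E
python3 - <<'E'
from h import *
w=snap('wrist','w2.png');print(obs_T().round(3).tolist())
print(pose(0,0,0,0,.5)[:3,2])
print(proj(w,(589,158,80)),proj(w,(596,152,80)))
delta(pose(590,158,62,-.023))
E
```

```text
[[0.999, 0.047, -0.003, 587.442], [0.047, -0.998, 0.033, 117.883], [-0.001, -0.033, -0.999, 217.511], [0.0, 0.0, 0.0, 1.0]]
[ 4.79425539e-01 -1.07472868e-16 -8.77582562e-01]
[271.11141177 221.74281516] [279.1792976  213.22193179]
shift first [  4.7 -34.7 156.8] rotvec [-0.033  0.002  0.07 ] shift after turn [  1.6 -40.2 155.5]
```

View pics/w2.png

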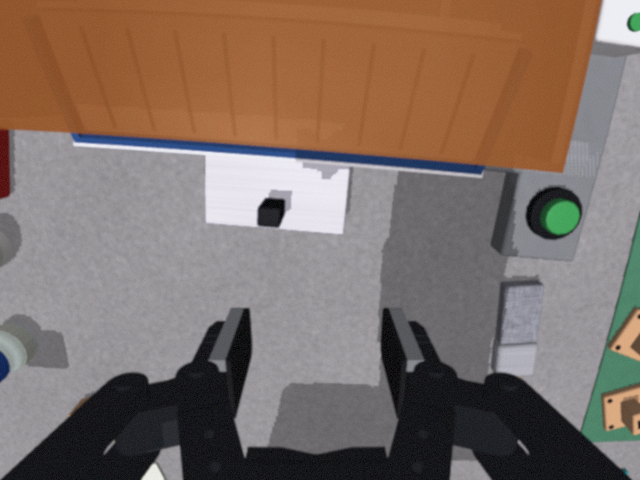

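```bash
python3 - <<'E'
from h import *
w=load('wrist')
print(at_z(w,274,205,80),'button',at_z(w,561,215,50))
print(at_z(w,74,140,60),at_z(w,483,172,60))
print(get_obs()['qvel'].round(3))
delta(pose(592,157,140,-.023)); delta(pose(592,157,62,-.023))
E
```

```text
[602.11009761 156.02155234  80.        ] button [600.96537232 -78.28716708  50.        ]
[641.87547683 319.79962923  60.        ] [633.10095514  -2.64096005  60.        ]
[-0.034 -0.035 -0.046  0.015 -0.017  0.001]
shift first [  6.5 -36.2  78.8] rotvec [-0.033  0.002  0.07 ] shift after turn [  3.7 -39.2  77.5]
shift first [  6.6 -33.6 156.7] rotvec [-0.033  0.002  0.07 ] shift after turn [  3.7 -39.2 155.5]
```

>>> carry_out(rows=[0, 0, 0, -0.033, 0, 0.07, 2, -20, 20, 0, 0, 0, 1.7, -19, 27, 0, 0, 0, 0, 0, 30, 0, 0, 0, 0, 0, 0, 0, 0, 0, 0, 0, 0, 0, 0, 0])

```text
time: 2.7
ee_pos: [587.9, 115.4, 141.2]
ee_rot: [-0.016, 1.0, 0.022, -0.004]
ft_force: [0.5, 0.3, 1.1]
opening: 51.2
finger_force: 0.0
```

```bash
python3 - <<'E'
from h import *
delta(pose(592,157,140,-.023)); delta(pose(592,157,62,-.023))
E
```

```text
shift first [  5.9 -41.3   2.5] rotvec [-0.033  0.008  0.066] shift after turn [  3.1 -41.7   1.2]
shift first [  6.4 -38.7  80.4] rotvec [-0.033  0.008  0.066] shift after turn [  3.1 -41.7  79.2]
```

```bash
python3 - <<'E'
from h import *
o=get_obs();print(o['joint_pos'].round(3),o['joint_torque'].round(1),o['ft_force'],o['moment'])
print([a for a in dir(robot) if a[0]!='_'])
E
```

```text
[ 0.042  0.394 -0.027  1.157  0.033  3.141] [  0.1 -49.4  27.2  -0.2   0.1  -0. ] [0.49556447 0.29513954 1.09909222] [-0.04346219 -0.02892229 -0.02317972]
['PlanningError', 'tip_reach']
```

>>> carry_out(rows=[0, 0, 0, -0.03, 0, -0.12, 0, 0, 0, 0, 0, -0.123, 0, 0, 0, 0, 0, -0.123, 0, 0, 0, 0, 0, -0.123, 0, 0, 0, 0, 0, -0.123, 0, 0, 0, 0, 0, -0.123, 0, 0, 0, 0, 0, -0.123, 0, 0, 0, 0, 0, -0.123, 0, 0, 0, 0, 0, -0.123, 0, 0, 0, 0, 0, -0.123, 0, 0, 0, 0, 0, -0.123, 0, 0, 0, 0, 0, -0.123])

```text
time: 3.7
ee_pos: [591.4, 115.6, 145.5]
ee_rot: [-0.0, 0.724, 0.69, 0.002]
ft_force: [0.1, 0.5, 0.2]
opening: 51.3
finger_force: 0.0
```

>>> carry_out(rows=[0, 0, 0, 0, 0, -0.123, 0, 0, 0, 0, 0, -0.123, 0, 0, 0, 0, 0, -0.123, 0, 0, 0, 0, 0, -0.123, 0, 0, 0, 0, 0, -0.123, 0, 0, 0, 0, 0, -0.123, 0, 0, 0, 0, 0, -0.123, 0, 0, 0, 0, 0, -0.123, 0, 0, 0, 0, 0, -0.123, 0, 0, 0, 0, 0, -0.123, 0, 0, 0, 0, 0, -0.123, 0, 0, 0, 0, 0, -0.123])

```text
time: 4.7
ee_pos: [591.4, 115.6, 145.5]
ee_rot: [0.002, 0.071, 0.997, 0.002]
ft_force: [-0.8, -0.7, -0.0]
opening: 51.1
finger_force: 0.0
```

>>> carry_out(rows=[0, 0, 0, 0, 0, -0.123, -2, 21, 0, 0, 0, 0, -2, 21, 0, 0, 0, 0, 0, 0, 0, 0, 0, 0, 0, 0, 0, 0, 0, 0])

```text
time: 5.12
ee_pos: [596.3, 158.5, 145.1]
ee_rot: [0.001, 0.012, 1.0, 0.002]
ft_force: [-0.4, -0.3, 0.2]
opening: 51.4
finger_force: 0.0
```

```bash
python3 - <<'E'
from h import *
delta(pose(592,157,62,-.023+np.pi)); print(get_obs()['joint_pos'].round(2))
w=snap('wrist','w3.png')
for x in(584,600):
  for y in (148,166): print(proj(w,(x,y,80)).round())
E
```

```text
shift first [ 4.5 -1.9 83.1] rotvec [ 0.004  0.003 -0.001] shift after turn [ 4.3 -1.6 83.1]
[0.13 0.42 0.02 1.17 0.   0.15]
[297. 234.]
[328. 234.]
[298. 260.]
[329. 260.]
```

View pics/w3.png

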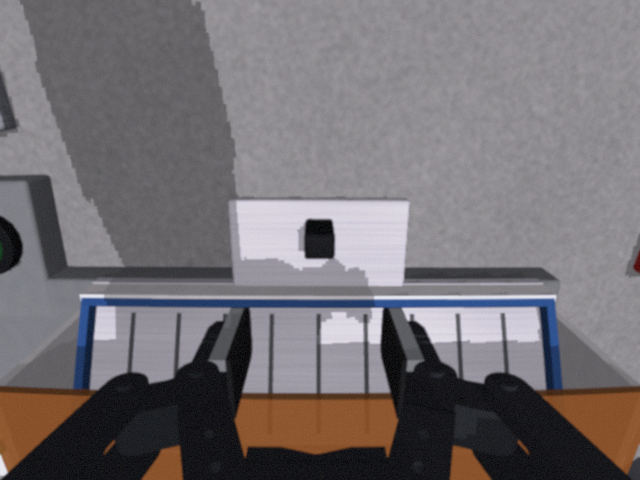

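>>> carry_out(rows=[2, 0, 16, 0, 0, 0, 2, 0, 16, 0, 0, 0, 0, 0, 16, 0, 0, 0, 0, 0, 16, 0, 0, 0, 0, 0, 16, 0, 0, 0, 0, 0, 0, 0, 0, 0])

```text
time: 5.67
ee_pos: [589.3, 157.1, 60.3]
ee_rot: [-0.002, 0.013, 1.0, 0.001]
ft_force: [-0.3, 1.0, -0.4]
opening: 51.1
finger_force: 0.0
```

>>> carry_out(rows=[0, 0, 0, 0, 0, 0, 0, 0, 0, 0, 0, 0, 0, 0, 0, 0, 0, 0, 0, 0, 0, 0, 0, 0, 0, 0, 0, 0, 0, 0, 0, 0, 0, 0, 0, 0], hand=1)

```text
time: 6.17
ee_pos: [592.4, 160.7, 64.8]
ee_rot: [0.001, 0.012, 1.0, 0.004]
ft_force: [-0.3, 7.1, 1.0]
opening: 13.9
finger_force: 58.6
```

>>> carry_out(rows=[10, 0, 0, 0, 0, 0, 15, 0, 0, 0, 0, 0, 15, 0, 0, 0, 0, 0, 15, 0, 0, 0, 0, 0, 15, 0, 0, 0, 0, 0, 15, 0, 0, 0, 0, 0, 15, 0, 0, 0, 0, 0, 12, 0, 0, 0, 0, 0, 10, 0, 0, 0, 0, 0])

```text
time: 6.92
ee_pos: [471.4, 164.0, 64.8]
ee_rot: [0.003, 0.012, 1.0, 0.004]
ft_force: [4.5, 8.0, -3.1]
opening: 13.8
finger_force: 59.3
```

>>> carry_out(rows=[5, 0, 0, 0, 0, 0, 4, 0, 0, 0, 0, 0, 3, 0, 0, 0, 0, 0, 2, 0, 0, 0, 0, 0, 0, 0, 0, 0, 0, 0])

```text
time: 7.33
ee_pos: [460.9, 164.3, 65.0]
ee_rot: [0.005, 0.012, 1.0, 0.004]
ft_force: [9.6, 7.3, -9.4]
opening: 13.6
finger_force: 59.0
```

>>> carry_out(rows=[3, 0, 0, 0, 0, 0, 2, 0, 0, 0, 0, 0, 0, 0, 0, 0, 0, 0])

```text
time: 7.58
ee_pos: [460.7, 164.3, 65.2]
ee_rot: [0.009, 0.013, 1.0, 0.004]
ft_force: [23.1, 7.2, -21.8]
opening: 12.8
finger_force: 58.8
```

>>> carry_out(rows=[0, 0, 0, 0, 0, 0, 0, 0, 0, 0, 0, 0, 0, 0, 0, 0, 0, 0, 0, 0, -20, 0, 0, 0, 0, 0, -38, 0, 0, 0, 0, 0, -38, 0, 0, 0, 0, 0, -38, 0, 0, 0, 0, 0, -38, 0, 0, 0, 0, 0, 0, 0, 0, 0], hand=0.25)

```text
time: 8.33
ee_pos: [453.4, 162.0, 243.0]
ee_rot: [0.006, 0.013, 1.0, 0.003]
ft_force: [0.2, 0.4, 0.4]
opening: 63.9
finger_force: 0.0
```

```bash
python3 - <<'E'
from h import *
s=snap('top','t2.png');im=s['image']
hsv=cv2.cvtColor(im,cv2.COLOR_RGB2HSV)
m=((hsv[...,0]>=6)&(hsv[...,0]<=22)&(hsv[...,1]>70)&(hsv[...,2]>110)).astype(np.uint8);m[:195]=0;m[292:]=0;m[:,:357]=0;m[:,452:]=0
m=cv2.morphologyEx(m,cv2.MORPH_CLOSE,np.ones((5,5)))
for c in cv2.findContours(m,0,2)[0]:
    if cv2.contourArea(c)<60: continue
    (u,v),wh,a=cv2.minAreaRect(c);print('cover',at_z(s,u,v,8)[:2].round(),np.round(wh,1),round(a))
print(obs_T().round(2))
a=cv2.resize(im[120:280,180:400],None,fx=3.6,fy=3.6,interpolation=2)
cv2.imwrite('pics/c2.png',a[...,::-1])
delta(pose(470,-250,300,np.pi-.023))
E
```

```text
cover [ 373. -237.] [16.  15.8] 70
cover [ 466. -224.] [15.8 15.8] 18
cover [ 491. -405.] [15.5 15.9] 79
cover [ 516. -323.] [15. 15.] 90
cover [ 553. -240.] [15.6 15.8] 82
[[-1.0000e+00  3.0000e-02  1.0000e-02  4.5254e+02]
 [ 3.0000e-02  1.0000e+00  0.0000e+00  1.6180e+02]
 [-1.0000e-02  1.0000e-02 -1.0000e+00  2.3974e+02]
 [ 0.0000e+00  0.0000e+00  0.0000e+00  1.0000e+00]]
shift first [ -28.3 -410.9  -62.1] rotvec [ 0.005  0.008 -0.002] shift after turn [ -26.9 -411.3  -60.3]
```

View pics/c2.png

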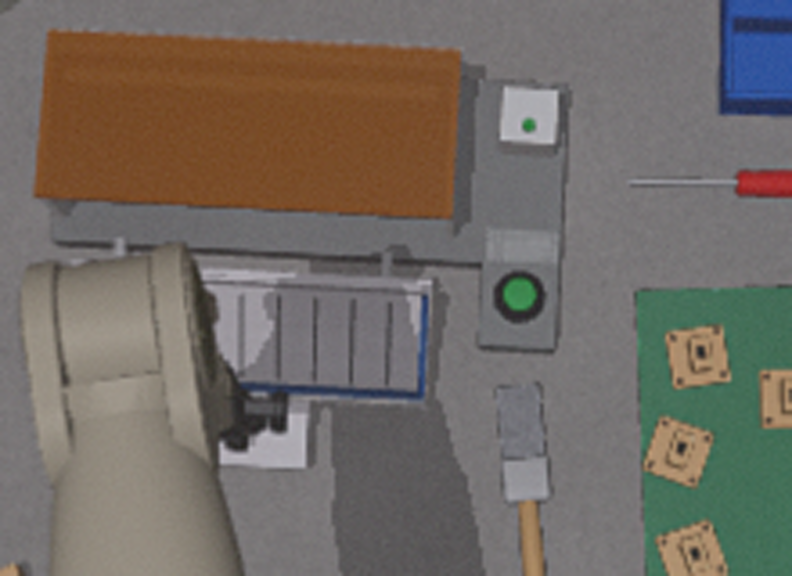

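```bash
python3 - <<'E'
from h import *
s=snap('wrist','w4.png')
E
```

```text
(no output)
```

View pics/w4.png

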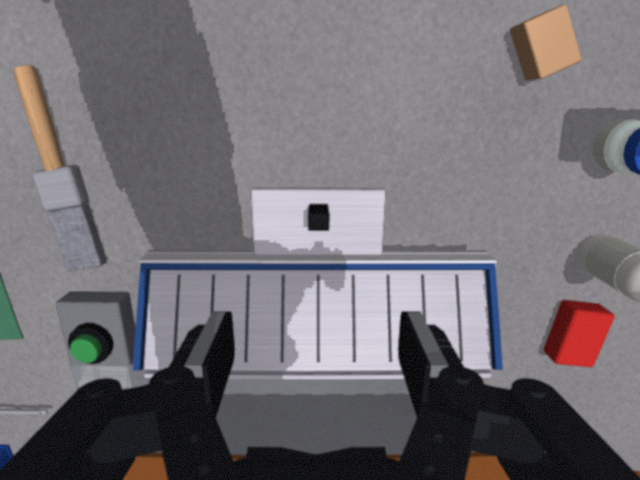

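>>> carry_out(rows=[0, -37.4, 0, 0, 0, 0, 0, -37.4, 0, 0, 0, 0, 0, -37.4, 0, 0, 0, 0, 0, -37.4, 0, 0, 0, 0, 0, -37.4, 0, 0, 0, 0, -4, -37.4, -9, 0, 0, 0, -4, -37.4, -9, 0, 0, 0, -4, -37.4, -9, 0, 0, 0, -4, -37.4, -9, 0, 0, 0, -4, -37.4, -9, 0, 0, 0, -4, -37.4, -9, 0, 0, 0, 0, 0, 0, 0, 0, 0])

```text
time: 9.43
ee_pos: [464.0, -256.6, 286.3]
ee_rot: [-0.0, 0.016, 1.0, 0.001]
ft_force: [0.0, 0.0, -0.8]
opening: 63.9
finger_force: 0.0
```

```bash
python3 - <<'E'
from h import *
s=snap('wrist','w5.png');print(obs_T().round(2).tolist())
E
```

```text
[[-1.0, 0.03, -0.0, 463.39], [0.03, 1.0, 0.0, -253.52], [0.0, 0.0, -1.0, 285.68], [0.0, 0.0, 0.0, 1.0]]
```

View pics/w5.png

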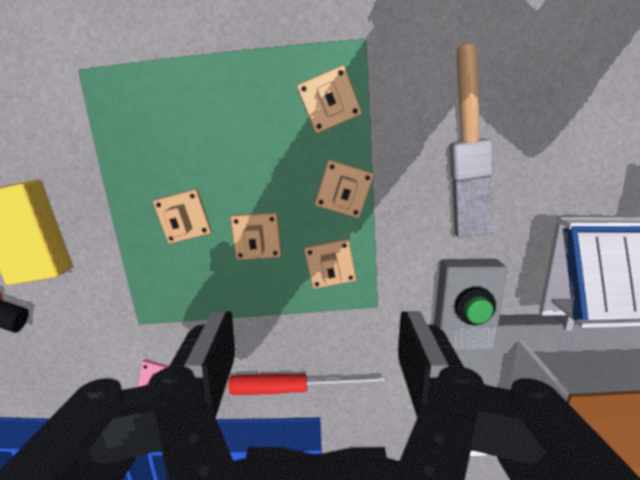

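```bash
python3 - <<'E'
from h import *
s=dict(load('wrist'))
im=s['image']
# cover plate corners -> fits
hsv=cv2.cvtColor(im,cv2.COLOR_RGB2HSV)
m=((hsv[...,0]>=5)&(hsv[...,0]<=22)&(hsv[...,1]>60)&(hsv[...,2]>70)).astype(np.uint8);m[:50]=0;m[310:]=0;m[:,:140]=0;m[:,380:]=0
m=cv2.morphologyEx(m,cv2.MORPH_CLOSE,np.ones((9,9)))
tiles=[]
for c in cv2.findContours(m,0,2)[0]:
    if cv2.contourArea(c)<600: continue
    # rectify onto plane z=8
    P=np.array([at_z(s,*p[0],8)[:2] for p in c],np.float32)
    (x,y),wh,a=cv2.minAreaRect(P);print('cover',round(x),round(y),np.round(wh,1),round(a,1))
    g=np.arange(-32,32,.25);Y,X=np.meshgrid(y-g,x-g) # left=+y? rows down = -x, cols right=-y
    uv=lambda Z:np.array([[proj(s,(X[i,j],Y[i,j],Z)) for j in range(0,256,8)] for i in range(0,256,8)],np.float32)
    M=cv2.resize(uv(32),(256,256));t=cv2.remap(im,M[...,0],M[...,1],1);tiles.append(cv2.putText(t,'%d,%d'%(x,y),(5,15),0,.5,(255,255,255)))
cv2.imwrite('pics/c3.png',np.vstack([np.hstack(tiles[:3]),np.hstack((tiles+[tiles[0]]*3)[3:6])])[...,::-1])
E
python3 - <<'E'
import cv2
import sys;sys.path.insert(0,'.')
E
cat > /tmp/r.py <<'E'
from h import *
import glob
E
python3 - <<'E'
import sys;sys.path.insert(0,'.')
from h import *
s=load('wrist');T5=np.array([[-1,.026,.01,452.54],[.026,1,0,161.8],[-.01,.01,-1,239.74],[0,0,0,1]])
w=eyes.snapshot('wrist');U,_,V=np.linalg.svd(T5[:3,:3]);T5[:3,:3]=U@V
s['M']=T5@w['mount']
for p in((149,270),(318,270),(491,270)):print('foot',at_z(s,*p,54).round(1))
print('top',at_z(s,147,372,98).round(1),'handle',at_z(s,318,218,80).round(1))
E
```

```text
cover 553 -243 [52.9 52.1] 10.0
cover 517 -326 [52.6 52.3] 1.5
cover 491 -407 [52.  52.7] 12.3
cover 467 -226 [52.2 52.1] 71.4
cover 373 -240 [51.8 51.9] 20.4
foot [509.7   6.7  54. ]
foot [513.8 162.9  54. ]
foot [518.8 324.   54. ]
top [590.1   7.9  98. ] handle [457.4 164.   80. ]
```

View pics/c3.png

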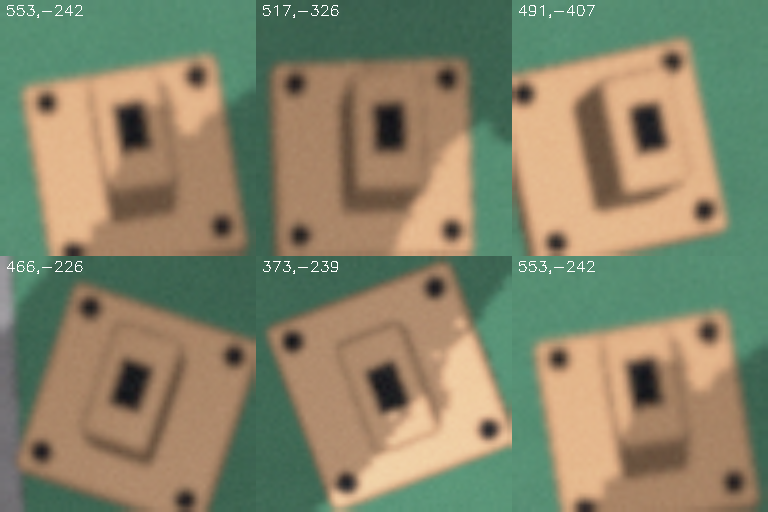

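```bash
cat >> h.py <<'E'
YS=-.024;FOOT=np.array([512.,163.,54.])
Xs=np.array([np.cos(YS),np.sin(YS),0]);Ys=np.array([-np.sin(YS),np.cos(YS),0]);Zs=np.array([0,0,1.])
RX=Xs*np.cos(np.pi/6)+Zs*.5;RZ=-Xs*.5+Zs*np.cos(np.pi/6)
def rackpose(x,y,h):
    T=np.eye(4);T[:3,:3]=np.c_[-RX,Ys,-RZ];T[:3,3]=FOOT+RX*x+Ys*y+RZ*h;return T
C=dict(A=(553,-243,.175),B=(517,-326,.026),C=(491,-407,.215),D=(467,-226,-.325),E=(373,-240,.356))
def above(c,z): x,y,a=C[c];return pose(x,y,z,np.pi+a)
def inrack(T=None):
    T=obs_T() if T is None else T
    d=T[:3,3]-FOOT;print('rack xyz',(d@RX).round(1),(d@Ys).round(1),(d@RZ).round(1))
E
python3 - <<'E'
from h import *
delta(above('D',23));print(get_obs()['joint_pos'].round(2))
E
```

```text
shift first [ -4.1  24.1 262.6] rotvec [ 0.005 -0.004  0.297] shift after turn [  4.4  25.4 262.5]
[-0.65  0.21  0.08  1.44  0.   -0.62]
```

>>> carry_out(rows=[0, 0, 20, 0, 0, 0.099, 0, 0, 30, 0, 0, 0.099, 0, 0, 30, 0, 0, 0.099, 2.4, 12.4, 30, 0, 0, 0, 2, 13, 30, 0, 0, 0, 0, 0, 30, 0, 0, 0, 0, 0, 30, 0, 0, 0, 0, 0, 0, 0, 0, 0, 0, 0, 0, 0, 0, 0], hand=0.42)

```text
time: 10.28
ee_pos: [465.6, -221.6, 85.7]
ee_rot: [-0.003, 0.16, 0.987, 0.003]
ft_force: [1.6, -0.3, -0.0]
opening: 49.7
finger_force: 0.0
```

```bash
python3 - <<'E'
from h import *
delta(above('D',23))
snap('wrist','w6.png')
E
```

```text
shift first [-3.2 -4.1 62.7] rotvec [ 0.005 -0.007  0.005] shift after turn [-2.7 -3.8 62.7]
```

View pics/w6.png

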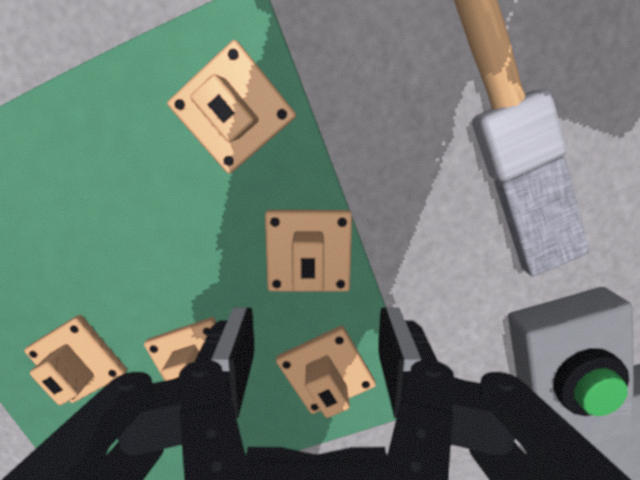

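>>> carry_out(rows=[-2.7, -3.8, 15, 0, 0, 0, 0, 0, 20, 0, 0, 0, 0, 0, 17, 0, 0, 0, 0, 0, 10.5, 0, 0, 0, 0, 0, 0, 0, 0, 0])

```text
time: 10.75
ee_pos: [468.8, -228.3, 24.5]
ee_rot: [-0.001, 0.16, 0.987, 0.002]
ft_force: [-0.4, -0.4, -0.6]
opening: 49.7
finger_force: 0.0
```

>>> carry_out(rows=[0, 0, 0, 0, 0, 0, 0, 0, 0, 0, 0, 0, 0, 0, 0, 0, 0, 0, 0, 0, 0, 0, 0, 0, 0, 0, 0, 0, 0, 0, 0, 0, 0, 0, 0, 0], hand=1)

```text
time: 11.25
ee_pos: [469.4, -228.8, 25.3]
ee_rot: [-0.0, 0.16, 0.987, 0.002]
ft_force: [-0.1, 0.2, 0.1]
opening: 0.1
finger_force: 0.0
```

>>> carry_out(rows=[0, 0, -10, 0, 0, 0, 0, 0, -30, 0, 0, 0, 0, 0, -40, 0, 0, 0, 0, 0, -40, 0, 0, 0, 0, 0, -40, 0, 0, 0, 0, 0, -30, 0, 0, 0, 0, 0, 0, 0, 0, 0, 0, 0, 0, 0, 0, 0])

```text
time: 11.92
ee_pos: [470.4, -230.2, 217.8]
ee_rot: [0.002, 0.16, 0.987, 0.0]
ft_force: [-0.3, 0.1, 0.5]
opening: 0.1
finger_force: 0.0
```

```bash
python3 - <<'E'
from h import *
delta(rackpose(34,-124,90))
E
```

```text
shift first [ 63.8 262.9  69. ] rotvec [-0.077 -0.516 -0.291] shift after turn [ 20.1 270.1  67.9]
```

```bash
python3 - <<'E'
from h import *
s=load('wrist')
for k in C:print(k,proj(s,(C[k][0],C[k][1],8)).round())
for p in((308,250),(231,106),(325,370)):print(at_z(s,*p,8).round())
T=s['M']@np.linalg.inv(np.array(eyes.snapshot('wrist')['mount']));print(T[:3,3],proj(s,T[:3,3]),proj(s,T[:3,3]-[0,0,78]))
snap('wrist','w7.png')
E
```

```text
A [326. 372.]
B [194. 361.]
C [ 74. 360.]
D [309. 252.]
E [231. 108.]
[ 465. -226.    8.]
[ 372. -240.    8.]
[ 552. -243.    8.]
[ 465.61929236 -221.56043293   85.763024  ] [315.64130033 305.98529584] [315.01992608 247.99472858]
```

View pics/w7.png

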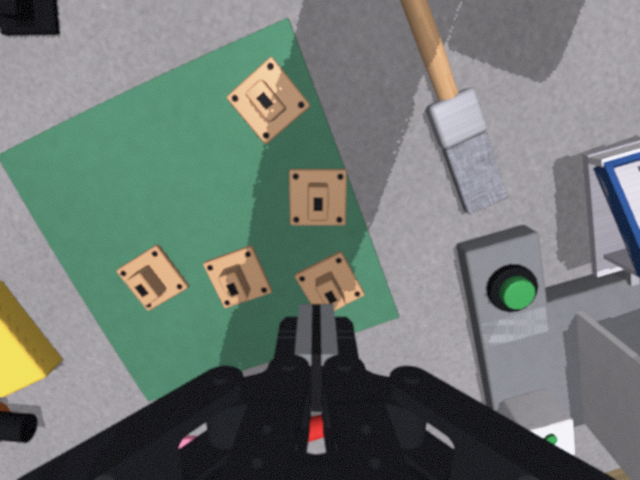

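```bash
python3 - <<'E'
from h import *
s=load('wrist');T=obs_T();print(T.round(3).tolist(),robot.tip_reach)
for p in((11,0,11),(-11,0,11),(11,0,0),(11,0,-10),(11,0,-20),(11,0,-30),(0,0,0)):print(p,proj(s,(T@np.array([*p,1]))[:3]).round())
im=s['image'][280:470,220:420];cv2.imwrite('pics/c4.png',cv2.resize(im,None,fx=3,fy=3)[...,::-1])
E
```

```text
[[-0.949, 0.317, -0.001, 468.753], [0.317, 0.949, 0.004, -228.991], [0.002, 0.004, -1.0, 214.4], [0.0, 0.0, 0.0, 1.0]] 11.0
(11, 0, 11) [316. 270.]
(-11, 0, 11) [316. 313.]
(11, 0, 0) [316. 280.]
(11, 0, -10) [316. 290.]
(11, 0, -20) [316. 301.]
(11, 0, -30) [316. 314.]
(0, 0, 0) [316. 303.]
```

View pics/c4.png

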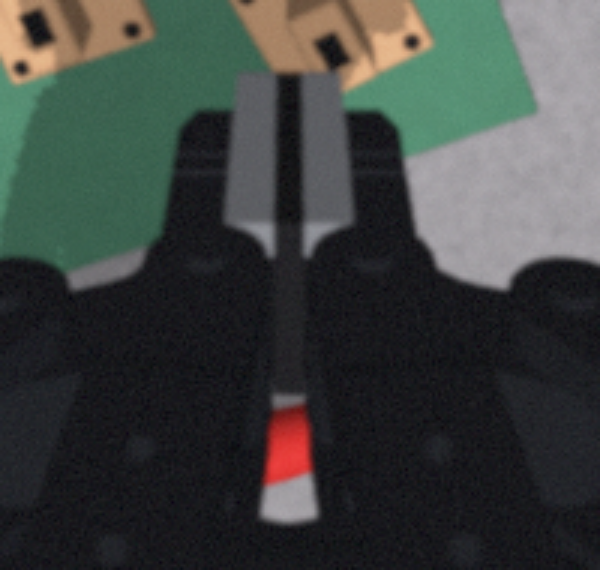

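>>> carry_out(rows=[-2, -35, 20, 0, 0, 0, -2, -35, 20, 0, 0, 0, -1, -35, 20, 0, 0, 0, 0, 0, 35, 0, 0, 0, 0, 0, 35, 0, 0, 0, 0, 0, 35, 0, 0, 0, 0, 0, 20, 0, 0, 0, 0, 0, 0, 0, 0, 0])

```text
time: 12.68
ee_pos: [436.0, -325.6, 22.8]
ee_rot: [-0.006, 0.161, 0.987, 0.006]
ft_force: [-0.6, 0.7, -0.3]
opening: 0.1
finger_force: 0.0
```

>>> carry_out(rows=[0, 0, 5, 0, 0, 0, 0, 0, 5, 0, 0, 0, 0, 0, 0, 0, 0, 0])

```text
time: 12.93
ee_pos: [441.0, -330.1, 19.8]
ee_rot: [-0.0, 0.16, 0.987, 0.001]
ft_force: [0.2, -0.3, 1.0]
opening: 0.2
finger_force: 0.0
```

>>> carry_out(rows=[0, 0, 3, 0, 0, 0, 0, 0, 3, 0, 0, 0, 0, 0, 0, 0, 0, 0])

```text
time: 13.18
ee_pos: [440.9, -330.0, 13.8]
ee_rot: [-0.0, 0.16, 0.987, 0.001]
ft_force: [-0.1, -0.3, -0.2]
opening: -0.3
finger_force: 0.0
```

>>> carry_out(rows=[0, 0, 3, 0, 0, 0, 0, 0, 0, 0, 0, 0, 0, 0, 0, 0, 0, 0])

```text
time: 13.43
ee_pos: [440.6, -329.8, 10.5]
ee_rot: [-0.0, 0.16, 0.987, 0.002]
ft_force: [0.6, -0.1, 0.4]
opening: -0.0
finger_force: 0.0
```

>>> carry_out(rows=[0, 0, 3, 0, 0, 0, 0, 0, 0, 0, 0, 0, 0, 0, 0, 0, 0, 0])

```text
time: 13.68
ee_pos: [440.5, -329.6, 7.3]
ee_rot: [-0.001, 0.16, 0.987, 0.002]
ft_force: [0.2, -2.3, 0.1]
opening: 0.2
finger_force: 0.0
```

>>> carry_out(rows=[0, 0, 3, 0, 0, 0, 0, 0, 0, 0, 0, 0, 0, 0, 0, 0, 0, 0])

```text
time: 13.93
ee_pos: [440.5, -329.6, 4.2]
ee_rot: [-0.001, 0.16, 0.987, 0.002]
ft_force: [-0.3, 0.0, -0.4]
opening: 0.1
finger_force: 0.0
```

>>> carry_out(rows=[0, 0, 4, 0, 0, 0, 0, 0, 0, 0, 0, 0, 0, 0, 0, 0, 0, 0])

```text
time: 14.18
ee_pos: [440.4, -329.5, 0.1]
ee_rot: [-0.001, 0.16, 0.987, 0.002]
ft_force: [-0.6, -0.3, 0.5]
opening: -0.0
finger_force: 0.0
```

>>> carry_out(rows=[0, 0, 3, 0, 0, 0, 0, 0, 0, 0, 0, 0, 0, 0, 0, 0, 0, 0])

```text
time: 14.43
ee_pos: [440.5, -329.6, -2.7]
ee_rot: [-0.001, 0.16, 0.987, 0.002]
ft_force: [-1.0, 1.3, -0.7]
opening: 0.2
finger_force: 0.0
```

>>> carry_out(rows=[0, 0, 3, 0, 0, 0, 0, 0, 0, 0, 0, 0, 0, 0, 0, 0, 0, 0])

```text
time: 14.68
ee_pos: [440.5, -329.6, -5.8]
ee_rot: [-0.001, 0.16, 0.987, 0.002]
ft_force: [-0.1, 0.9, 0.2]
opening: 0.4
finger_force: 0.0
```

>>> carry_out(rows=[0, 0, 2, 0, 0, 0, 0, 0, 0, 0, 0, 0, 0, 0, 0, 0, 0, 0])

```text
time: 14.93
ee_pos: [440.6, -329.6, -7.6]
ee_rot: [-0.001, 0.16, 0.987, 0.002]
ft_force: [0.4, 0.1, -0.4]
opening: 0.1
finger_force: 0.0
```

>>> carry_out(rows=[0, 0, 2, 0, 0, 0, 0, 0, 0, 0, 0, 0, 0, 0, 0, 0, 0, 0])

```text
time: 15.18
ee_pos: [440.5, -329.6, -9.7]
ee_rot: [-0.001, 0.16, 0.987, 0.002]
ft_force: [0.4, 0.3, -0.3]
opening: 0.2
finger_force: 0.0
```

>>> carry_out(rows=[0, 0, 2, 0, 0, 0, 0, 0, 0, 0, 0, 0, 0, 0, 0, 0, 0, 0])

```text
time: 15.43
ee_pos: [440.8, -329.9, -10.6]
ee_rot: [-0.0, 0.16, 0.987, 0.001]
ft_force: [-1.1, 1.4, 8.2]
opening: 0.0
finger_force: 3.5
```

>>> carry_out(rows=[0, 0, -20, 0, 0, 0, 0, 0, -30, 0, 0, 0, 0, 0, -30, 0, 0, 0, 2, 35, 0, 0, 0, 0, 2, 35, 0, 0, 0, 0, 2, 35, 0, 0, 0, 0, 0, 0, 0, 0, 0, 0, 0, 0, 0, 0, 0, 0], hand=0.42)

```text
time: 16.1
ee_pos: [468.5, -226.8, 69.0]
ee_rot: [-0.0, 0.159, 0.987, 0.002]
ft_force: [-0.3, -0.3, -0.6]
opening: 49.7
finger_force: 0.0
```

```bash
python3 - <<'E'
from h import *
delta(above('D',-1.5))
E
```

```text
shift first [ 1.6  0.1 70.5] rotvec [ 0.003 -0.001  0.006] shift after turn [ 1.7  0.3 70.5]
```

>>> carry_out(rows=[1, 0, 20, 0, 0, 0, 0, 0, 20, 0, 0, 0, 0, 0, 15, 0, 0, 0, 0, 0, 15, 0, 0, 0, 0, 0, 0, 0, 0, 0, 0, 0, 0, 0, 0, 0])

```text
time: 16.6
ee_pos: [466.4, -228.5, -1.8]
ee_rot: [-0.001, 0.161, 0.987, 0.002]
ft_force: [1.1, -0.0, -0.3]
opening: 49.7
finger_force: 0.0
```

>>> carry_out(rows=[0, 0, 0, 0, 0, 0, 0, 0, 0, 0, 0, 0, 0, 0, 0, 0, 0, 0, 0, 0, 0, 0, 0, 0, 0, 0, 0, 0, 0, 0], hand=1)

```text
time: 17.02
ee_pos: [468.2, -228.8, 0.1]
ee_rot: [0.001, 0.16, 0.987, 0.001]
ft_force: [0.3, -0.4, 6.7]
opening: 16.7
finger_force: 60.1
```

```bash
python3 - <<'E'
from h import *
print(get_obs()['ee_pos'],get_obs()['opening'],get_obs()['ft_force'])
E
```

```text
[ 4.68247316e+02 -2.28819557e+02  1.19640055e-01] 16.71870050776624 [ 0.27668837 -0.3946817   6.74530754]
```

>>> carry_out(rows=[0, 0, -10, 0, 0, 0, 0, 0, -30, 0, 0, 0, 0, 0, -40, 0, 0, 0, 0, 0, -40, 0, 0, 0, 0, 0, -40, 0, 0, 0, 0, 0, -20, 0, 0, 0, 0, 0, 0, 0, 0, 0])

```text
time: 17.6
ee_pos: [469.9, -230.2, 185.2]
ee_rot: [0.004, 0.16, 0.987, -0.0]
ft_force: [1.7, -0.5, -1.1]
opening: 16.3
finger_force: 59.2
```

```bash
python3 - <<'E'
from h import *
T=obs_T();print(T[:3,3])
delta(rackpose(34,-124,50))
E
```

```text
[ 469.89088407 -230.21291119  185.17149758]
shift first [ 44.4 269.1  70.6] rotvec [-0.079 -0.511 -0.291] shift after turn [  3.3 270.1  79.9]
```

>>> carry_out(rows=[0, 0, 0, -0.0158, -0.1022, -0.0582, 0, 0, 0, -0.0158, -0.1022, -0.0582, 0, 0, 0, -0.0158, -0.1022, -0.0582, 0, 0, 0, -0.0158, -0.1022, -0.0582, 0, 0, 0, -0.0158, -0.1022, -0.0582, 0, 30, 0, 0, 0, 0, 0, 40, 0, 0, 0, 0, 0, 40, 0, 0, 0, 0, 0, 40, 0, 0, 0, 0, 1, 40, 0, 0, 0, 0, 1, 40, 0, 0, 0, 0, 1, 40, 0, 0, 0, 0])

```text
time: 18.6
ee_pos: [469.5, 43.1, 178.1]
ee_rot: [0.254, 0.013, 0.967, -0.0]
ft_force: [1.9, 0.4, -0.7]
opening: 17.0
finger_force: 59.2
```

>>> carry_out(rows=[0, 0, 20, 0, 0, 0, 0, 0, 30, 0, 0, 0, 0, 0, 20, 0, 0, 0, 0, 0, 0, 0, 0, 0, 0, 0, 0, 0, 0, 0])

```text
time: 19.02
ee_pos: [503.5, 41.5, 115.7]
ee_rot: [0.252, 0.012, 0.968, 0.0]
ft_force: [-0.6, -0.6, -1.1]
opening: 16.6
finger_force: 59.2
```

```bash
python3 - <<'E'
from h import *
inrack();delta(rackpose(34,-124,0));print(get_obs()['joint_pos'].round(2),get_obs()['opening'])
snap('wrist','w8.png')
E
```

```text
rack xyz 26.0 -121.7 56.2
shift first [-8.8 -2.6 56.1] rotvec [ 0.006 -0.014 -0.002] shift after turn [-8.  -2.3 56.2]
[-0.11 -0.12 -0.86  0.32  0.05 -0.07] 16.58959951699088
```

View pics/w8.png

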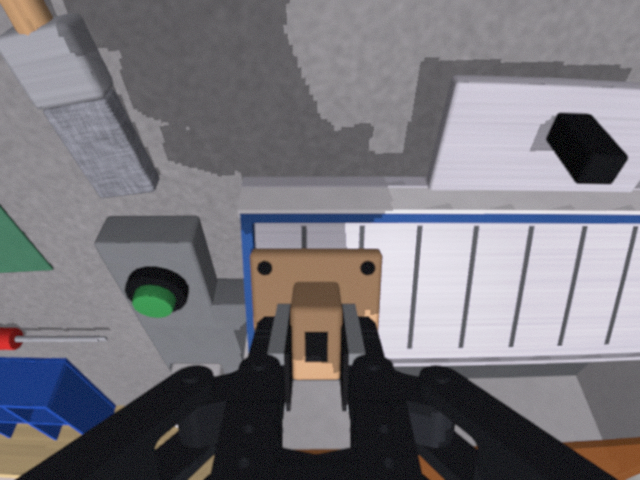

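```bash
cat >> h.py <<'E'
def onrack(s,u,v,h=0):
    o,r=ray(s,u,v);t=((FOOT-o)@RZ+h)/(r@RZ);d=o+r*t-FOOT;return np.array([d@RX,d@Ys]).round(1)
E
python3 - <<'E'
from h import *
s=load('wrist')
for p in((255,223),(420,223),(620,223),(255,300),(412,347),(420,227),(363,226),(476,227),(533,227),(590,227)):print(p,onrack(s,*p))
g=s['image'];print(g[210:232,440].tolist());print(g[238,236:262].tolist())
# held plate corners, tool frame
print('hole',[onrack(s,*p,h=64) for p in((265,268),(368,268))])
E
```

```text
(255, 223) [   3.1 -154.8]
(420, 223) [  3.4 -64.5]
(620, 223) [ 3.5 52.3]
(255, 300) [  49.2 -157.1]
(412, 347) [ 81.5 -63.2]
(420, 227) [  5.7 -64.3]
(363, 226) [  5.  -95.8]
(476, 227) [  5.8 -32.8]
(533, 227) [5.8 0. ]
(590, 227) [ 5.9 34.2]
[[221, 219, 224], [234, 232, 236], [228, 228, 233], [185, 190, 213], [112, 125, 175], [58, 92, 160], [55, 93, 162], [50, 89, 157], [51, 91, 159], [54, 91, 160], [56, 94, 162], [69, 99, 162], [120, 134, 181], [183, 185, 212], [216, 211, 225], [225, 221, 230], [224, 221, 231], [224, 221, 230], [224, 221, 230], [222, 218, 228], [220, 218, 225], [224, 220, 229]]
[[138, 136, 139], [140, 136, 139], [135, 130, 135], [135, 133, 139], [123, 125, 143], [98, 111, 152], [68, 97, 156], [50, 90, 155], [48, 88, 157], [51, 88, 156], [55, 96, 161], [52, 91, 156], [50, 89, 157], [50, 90, 158], [55, 92, 158], [48, 86, 150], [35, 67, 120], [31, 48, 84], [69, 70, 88], [123, 119, 133], [150, 147, 158], [160, 156, 166], [159, 156, 168], [160, 156, 169], [162, 157, 169], [161, 158, 170]]
hole [array([   4.7, -142.1]), array([   4.9, -101.3])]
```

>>> carry_out(rows=[-6, -2.3, 15, 0, -0.012, 0, 0, 0, 20, 0, 0, 0, 0, 0, 12, 0, 0, 0, 0, 0, 5, 0, 0, 0, 0, 0, 0, 0, 0, 0, 0, 0, 0, 0, 0, 0])

```text
time: 19.57
ee_pos: [536.7, 37.8, 76.6]
ee_rot: [0.261, 0.013, 0.965, -0.0]
ft_force: [0.9, 0.1, -0.6]
opening: 16.7
finger_force: 59.2
```

```bash
python3 - <<'E'
from h import *
inrack();delta(rackpose(32,-124,0))
E
```

```text
rack xyz 35.3 -124.6 5.7
shift first [3.4 0.6 5.7] rotvec [ 0.005  0.004 -0.003] shift after turn [3.3 0.6 5.7]
```

>>> carry_out(rows=[1, 0, 2, 0, 0, 0, 1, 0, 2, 0, 0, 0, 0, 0, 0, 0, 0, 0, 0, 0, 0, 0, 0, 0])

```text
time: 19.9
ee_pos: [536.9, 38.2, 71.7]
ee_rot: [0.261, 0.012, 0.965, -0.0]
ft_force: [-0.2, -0.4, -0.6]
opening: 17.3
finger_force: 39.1
```

>>> carry_out(rows=[0, 0, 1, 0, 0, 0, 0, 0, 1, 0, 0, 0, 0, 0, 0, 0, 0, 0, 0, 0, 0, 0, 0, 0])

```text
time: 20.23
ee_pos: [538.0, 38.2, 69.6]
ee_rot: [0.26, 0.012, 0.965, -0.0]
ft_force: [0.3, 0.0, -1.1]
opening: 16.9
finger_force: 64.1
```

```bash
python3 - <<'E'
from h import *
inrack();delta(rackpose(26,-124,0))
E
```

```text
rack xyz 32.9 -124.1 -1.0
shift first [ 6.9  0.1 -1. ] rotvec [ 0.005  0.003 -0.003] shift after turn [ 6.9  0.1 -1. ]
```

>>> carry_out(rows=[0, 0, 1, 0, 0, 0, 0, 0, 1, 0, 0, 0, 0, 0, 0, 0, 0, 0, 0, 0, 0, 0, 0, 0])

```text
time: 20.57
ee_pos: [539.4, 38.1, 68.2]
ee_rot: [0.261, 0.012, 0.965, -0.0]
ft_force: [0.9, 0.1, 1.0]
opening: 17.0
finger_force: 64.4
```

>>> carry_out(rows=[0, 0, 1, 0, 0, 0, 0, 0, 1, 0, 0, 0, 0, 0, 0, 0, 0, 0, 0, 0, 0, 0, 0, 0])

```text
time: 20.9
ee_pos: [542.2, 38.1, 68.1]
ee_rot: [0.263, 0.012, 0.965, -0.0]
ft_force: [-1.3, 1.3, 5.4]
opening: 16.4
finger_force: 65.1
```

```bash
python3 - <<'E'
from h import *
inrack();s=snap('wrist','w9.png')
im=s['image']
hsv=cv2.cvtColor(im,cv2.COLOR_RGB2HSV);m=(hsv[...,0]>=5)&(hsv[...,0]<=22)&(hsv[...,1]>60)&(hsv[...,2]>70)
for c in(262,275,362,375):
  r=np.where(m[150:330,c])[0];print(c,r[:1]+150)
r=np.where(m[270])[0];print(r.min(),r.max())
E
```

```text
rack xyz 35.8 -124.1 -4.3
262 [249]
275 [249]
362 [249]
375 [249]
251 381
```

>>> carry_out(rows=[0, 0, -1.5, 0, 0, 0, 3, 0, 0, 0, 0, 0, 3, 0, 0, 0, 0, 0, 0, 0, 0, 0, 0, 0, 0, 0, 0, 0, 0, 0])

```text
time: 21.37
ee_pos: [536.1, 38.1, 66.3]
ee_rot: [0.263, 0.012, 0.965, -0.0]
ft_force: [2.0, 0.7, 6.4]
opening: 16.6
finger_force: 65.1
```

>>> carry_out(rows=[1, 0, 0, 0, 0, 0, 1, 0, 0, 0, 0, 0, 0, 0, 0, 0, 0, 0, 0, 0, 0, 0, 0, 0])

```text
time: 21.7
ee_pos: [535.7, 38.1, 66.4]
ee_rot: [0.264, 0.012, 0.964, -0.0]
ft_force: [2.2, 0.2, 8.0]
opening: 16.8
finger_force: 65.1
```

```bash
python3 - <<'E'
from h import *
inrack();print(get_obs()['ft_force'])
E
```

```text
rack xyz 29.3 -124.3 -2.6
[2.18612606 0.19165682 8.01406119]
```

>>> carry_out(rows=[1, 0, -1, 0, 0.01, 0, 1, 0, 0, 0, 0, 0, 1, 0, 0, 0, 0, 0, 1, 0, 0, 0, 0, 0, 0, 0, 0, 0, 0, 0, 0, 0, 0, 0, 0, 0])

```text
time: 22.2
ee_pos: [535.0, 38.0, 67.3]
ee_rot: [0.262, 0.012, 0.965, -0.0]
ft_force: [11.1, -0.1, 2.1]
opening: 16.6
finger_force: 64.1
```

```bash
python3 - <<'E'
from h import *
inrack();f=get_obs()['ft_force'];print('up',f@RX,'norm',f@RZ);delta(rackpose(26,-124,0))
s=snap('wrist');im=s['image']
hsv=cv2.cvtColor(im,cv2.COLOR_RGB2HSV);m=(hsv[...,0]>=5)&(hsv[...,0]<=22)&(hsv[...,1]>60)&(hsv[...,2]>70)
b=(hsv[...,0]>=100)&(hsv[...,0]<=120)&(hsv[...,1]>120)
for c in(275,300,330,362):print(c,np.where(m[150:330,c])[0][:1]+150,np.where(b[150:330,c])[0][[0,-1]]+150)
E
```

```text
rack xyz 29.2 -124.4 -1.4
up 10.691839523706697 norm -3.768311487655568
shift first [ 3.1  0.4 -1.5] rotvec [ 0.005  0.006 -0.002] shift after turn [ 3.2  0.4 -1.4]
275 [255] [243 252]
300 [255] [243 252]
330 [255] [243 252]
362 [255] [243 252]
```

>>> carry_out(rows=[-1.5, 0, 1, 0, 0, 0, 0, 0, 0, 0, 0, 0, 0, 0, 0, 0, 0, 0])

```text
time: 22.5
ee_pos: [535.5, 37.9, 66.5]
ee_rot: [0.261, 0.012, 0.965, -0.0]
ft_force: [7.2, -0.8, 6.3]
opening: 16.5
finger_force: 64.8
```

>>> carry_out(rows=[0, 0, 0, 0, 0, 0, 0, 0, 0, 0, 0, 0, 0, 0, 0, 0, 0, 0, 0, 0, 0, 0, 0, 0], hand=0.5)

```text
time: 22.83
ee_pos: [528.6, 38.5, 60.9]
ee_rot: [0.254, 0.012, 0.967, -0.0]
ft_force: [-0.2, 0.2, -0.1]
opening: 42.7
finger_force: 0.0
```

>>> carry_out(rows=[0, 0, -20, 0, 0, 0, 0, 0, -30, 0, 0, 0, 0, 0, -40, 0, 0, 0, 0, 0, 0, 0, 0, 0])

```text
time: 23.17
ee_pos: [485.3, 39.2, 145.7]
ee_rot: [0.258, 0.012, 0.966, -0.0]
ft_force: [0.9, 0.3, 1.2]
opening: 42.7
finger_force: 0.0
```

```bash
cat >> h.py <<'E'
def rackcheck(s):
    # tan plates on rack: rectify the plate-top plane (h=8), find rectangles; ledge via blue
    xs=np.arange(-15,95,.5);ys=np.arange(-165,165,.5)
    gx,gy=np.arange(-15,96,10.),np.arange(-165,166,10.)
    uv=np.array([[proj(s,FOOT+RX*x+Ys*y+RZ*8) for y in gy] for x in gx],np.float32)
    from scipy.ndimage import map_coordinates
    X,Y=np.meshgrid((xs+15)/10,(ys+165)/10,indexing='ij')
    u=map_coordinates(uv[...,0],[X,Y],order=3).astype(np.float32);v=map_coordinates(uv[...,1],[X,Y],order=3).astype(np.float32)
    t=cv2.remap(s['image'],u,v,1);hsv=cv2.cvtColor(t,cv2.COLOR_RGB2HSV)
    m=((hsv[...,0]>=5)&(hsv[...,0]<=22)&(hsv[...,1]>60)&(hsv[...,2]>70)).astype(np.uint8)
    b=(hsv[...,0]>=100)&(hsv[...,0]<=120)&(hsv[...,1]>120)
    m=cv2.morphologyEx(m,cv2.MORPH_OPEN,np.ones((5,5)))
    for c in cv2.findContours(m,0,2)[0]:
        if cv2.contourArea(c)<1500: continue
        x0,y0,w,h=cv2.boundingRect(c)
        # lower edge line fit
        cols=np.arange(x0+12,x0+w-12);low=np.array([np.argmax(m[:,k])for k in cols]);p=np.polyfit(cols,low,1)
        bl=[np.where(b[:60,k])[0].max() for k in cols if b[:60,k].any()]
        print('plate y %.1f w %.1f  low edge x %.1f angle %.3f  ledge(top inner as seen) %.1f'%((x0+w/2)/2-165,w/2,np.median(low)/2-15,p[0],(np.median(bl)/2-15) if bl else np.nan))
    return t
E
python3 - <<'E'
from h import *
s=snap('wrist');cv2.imwrite('pics/r1.png',rackcheck(s)[::-1][...,::-1]);delta(above('A',100));delta(pose(470,-250,285,np.pi-.023))
E
```

```text
plate y -124.8 w 51.5  low edge x 1.0 angle 0.007  ledge(top inner as seen) -0.5
shift first [ -42.2 -280.5   73.6] rotvec [-0.047  0.522 -0.196] shift after turn [ -16.5 -289.3   44.2]
shift first [ -62.8 -288.5 -128. ] rotvec [ 0.005  0.523 -0.002] shift after turn [   9.7 -289.3 -140.8]
```

>>> carry_out(rows=[0, 0, 0, -0.0094, 0.1044, -0.0392, 0, 0, 0, -0.0094, 0.1044, -0.0392, 0, 0, 0, -0.0094, 0.1044, -0.0392, 0, 0, 0, -0.0094, 0.1044, -0.0392, 0, 0, 0, -0.0094, 0.1044, -0.0392, -3, -40, 0, 0, 0, 0, -3, -40, 0, 0, 0, 0, -3, -40, 0, 0, 0, 0, -3, -40, 0, 0, 0, 0, -3, -40, 0, 0, 0, 0, -2, -40, 0, 0, 0, 0, 0, -40, 0, 0, 0, 0], hand=0.42)

```text
time: 24.22
ee_pos: [551.2, -235.5, 137.4]
ee_rot: [-0.004, -0.088, 0.996, 0.001]
ft_force: [1.2, 0.3, -0.0]
opening: 49.7
finger_force: 0.0
```

>>> carry_out(rows=[0, -9, 20, 0, 0, 0, 0, 0, 20, 0, 0, 0, 0, 0, 0, 0, 0, 0, 0, 0, 0, 0, 0, 0])

```text
time: 24.55
ee_pos: [550.8, -241.7, 96.9]
ee_rot: [-0.006, -0.087, 0.996, 0.002]
ft_force: [-0.2, 0.4, 0.7]
opening: 49.7
finger_force: 0.0
```

```bash
cat >> h.py <<'E'
def findcov(s):
    im=s['image'];hsv=cv2.cvtColor(im,cv2.COLOR_RGB2HSV)
    m=((hsv[...,0]>=5)&(hsv[...,0]<=22)&(hsv[...,1]>60)&(hsv[...,2]>70)).astype(np.uint8)
    m=cv2.morphologyEx(m,cv2.MORPH_CLOSE,np.ones((9,9)))
    for c in cv2.findContours(m,0,2)[0]:
        if cv2.contourArea(c)<800: continue
        P=np.array([at_z(s,*p[0],9)[:2] for p in c],np.float32)
        (x,y),wh,a=cv2.minAreaRect(P)
        if min(wh)>40 and max(wh)<75: print('cover %.1f %.1f'%(x,y),np.round(wh,1),round((a+45)%90-45,1))
E
python3 - <<'E'
from h import *
s=snap('wrist','w10.png');findcov(s);delta(above('A',1.5))
E
```

```text
cover 553.1 -242.9 [51.9 51.9] 9.9
cover 517.2 -325.7 [51.9 52.3] 1.8
cover 491.5 -406.6 [51.8 54.4] 12.4
shift first [-1.8 -1.7 97. ] rotvec [ 0.004 -0.009  0.001] shift after turn [-1.  -1.3 97. ]
```

>>> carry_out(rows=[-1, -1.3, 20, 0.004, -0.009, 0, 0, 0, 30, 0, 0, 0, 0, 0, 25, 0, 0, 0, 0, 0, 21, 0, 0, 0, 0, 0, 0, 0, 0, 0, 0, 0, 0, 0, 0, 0])

```text
time: 25.1
ee_pos: [553.7, -242.8, 4.0]
ee_rot: [0.001, -0.088, 0.996, -0.001]
ft_force: [-0.7, -0.7, 0.2]
opening: 49.4
finger_force: 0.0
```

>>> carry_out(rows=[0, 0, 0, 0, 0, 0, 0, 0, 0, 0, 0, 0, 0, 0, 0, 0, 0, 0, 0, 0, 0, 0, 0, 0, 0, 0, 0, 0, 0, 0], hand=1)

```text
time: 25.52
ee_pos: [555.7, -244.5, 6.3]
ee_rot: [0.003, -0.088, 0.996, -0.002]
ft_force: [-1.0, 0.3, 7.3]
opening: 16.4
finger_force: 62.0
```

>>> carry_out(rows=[0, 0, -10, 0, 0, 0, 0, 0, -30, 0, 0, 0, 0, 0, -40, 0, 0, 0, 0, 0, -40, 0, 0, 0, 0, 0, -40, 0, 0, 0, 0, 0, -20, 0, 0, 0, 0, 0, 0, 0, 0, 0])

```text
time: 26.1
ee_pos: [556.2, -245.3, 191.5]
ee_rot: [0.006, -0.088, 0.996, -0.004]
ft_force: [0.2, -0.6, -0.8]
opening: 16.8
finger_force: 61.1
```

```bash
python3 - <<'E'
from h import *
delta(rackpose(35,-62,40))
E
```

```text
shift first [-24.6 347.7  82.2] rotvec [ 0.044 -0.51   0.197] shift after turn [ 80.5 345.1  52.1]
```

>>> carry_out(rows=[0, 0, 0, 0.0088, -0.102, 0.0394, 0, 0, 0, 0.0088, -0.102, 0.0394, 0, 0, 0, 0.0088, -0.102, 0.0394, 0, 0, 0, 0.0088, -0.102, 0.0394, 0, 0, 0, 0.0088, -0.102, 0.0394, 9, 38, 0, 0, 0, 0, 9, 38, 0, 0, 0, 0, 9, 38, 0, 0, 0, 0, 9, 38, 0, 0, 0, 0, 9, 38, 0, 0, 0, 0, 9, 38, 0, 0, 0, 0, 9, 38, 0, 0, 0, 0])

```text
time: 27.1
ee_pos: [503.2, 25.3, 153.6]
ee_rot: [0.254, 0.013, 0.967, -0.0]
ft_force: [0.4, 1.5, -0.5]
opening: 16.4
finger_force: 61.1
```

>>> carry_out(rows=[9, 38, 0, 0, 0, 0, 8, 38, 0, 0, 0, 0, 0, 3, 15, 0, 0, 0, 0, 0, 20, 0, 0, 0, 0, 0, 15, 0, 0, 0, 0, 0, 0, 0, 0, 0, 0, 0, 0, 0, 0, 0])

```text
time: 27.68
ee_pos: [515.0, 102.9, 101.4]
ee_rot: [0.252, 0.012, 0.968, -0.001]
ft_force: [0.5, -0.3, -0.3]
opening: 16.6
finger_force: 61.0
```

```bash
python3 - <<'E'
from h import *
inrack();delta(rackpose(35,-62,10));o=get_obs();print(o['opening'],o['finger_force'])
E
```

```text
rack xyz 27.5 -60.0 38.8
shift first [-7.8 -2.1 28.7] rotvec [ 0.004 -0.013 -0.003] shift after turn [-7.5 -2.  28.8]
16.562127754846294 61.03744626045227
```

>>> carry_out(rows=[-6, -2, 10, 0.004, -0.013, 0, 0, 0, 14, 0, 0, 0, 0, 0, 5, 0, 0, 0, 0, 0, 0, 0, 0, 0, 0, 0, 0, 0, 0, 0])

```text
time: 28.1
ee_pos: [535.9, 100.1, 80.8]
ee_rot: [0.26, 0.013, 0.965, -0.003]
ft_force: [-1.2, -0.9, -1.6]
opening: 16.6
finger_force: 61.0
```

>>> carry_out(rows=[0, 0, 2, 0, 0, 0, 0, 0, 2, 0, 0, 0, 0, 0, 0, 0, 0, 0])

```text
time: 28.35
ee_pos: [538.5, 100.4, 77.6]
ee_rot: [0.261, 0.013, 0.965, -0.002]
ft_force: [-0.4, -0.7, -1.0]
opening: 16.2
finger_force: 61.0
```

>>> carry_out(rows=[0, 0, 1, 0, 0, 0, 0, 0, 1, 0, 0, 0, 0, 0, 0, 0, 0, 0])

```text
time: 28.6
ee_pos: [539.3, 100.5, 75.4]
ee_rot: [0.26, 0.013, 0.965, -0.002]
ft_force: [0.4, -0.6, -1.3]
opening: 16.5
finger_force: 61.0
```

```bash
cat >> h.py <<'E'
def st(y):
    inrack();f=get_obs()['ft_force'];print('F up %.1f norm %.1f side %.1f'%(f@RX,f@RZ,f@Ys),get_obs()['opening']);delta(rackpose(29,y,0))
E
python3 - <<'E'
from h import *
st(-62)
E
```

```text
rack xyz 35.7 -61.9 4.2
F up -0.2 norm -1.3 side -0.6 16.47516379534017
shift first [ 6.7 -0.2  4.1] rotvec [ 0.001  0.003 -0.003] shift after turn [ 6.7 -0.1  4.2]
```

>>> carry_out(rows=[0, 0, 1.5, 0, 0, 0, 0, 0, 0, 0, 0, 0, 0, 0, 0, 0, 0, 0])

```text
time: 28.85
ee_pos: [540.7, 100.5, 74.7]
ee_rot: [0.261, 0.013, 0.965, -0.002]
ft_force: [-0.8, -0.9, 0.2]
opening: 16.5
finger_force: 61.2
```

>>> carry_out(rows=[1, 0, 1.5, 0, 0, 0, 1, 0, 0, 0, 0, 0, 0, 0, 0, 0, 0, 0])

```text
time: 29.1
ee_pos: [541.6, 100.6, 74.2]
ee_rot: [0.263, 0.013, 0.965, -0.002]
ft_force: [0.3, -0.3, 6.2]
opening: 16.3
finger_force: 61.8
```

```bash
python3 - <<'E'
from h import *
st(-62)
E
```

```text
rack xyz 37.0 -61.7 1.9
F up 3.3 norm 5.2 side -0.3 16.328653223076312
shift first [ 8.  -0.4  1.9] rotvec [ 0.001  0.009 -0.003] shift after turn [ 8.  -0.3  1.9]
```

>>> carry_out(rows=[2, 0, -1.5, 0, 0.008, 0, 2, 0, 0, 0, 0, 0, 2, 0, 0, 0, 0, 0, 1, 0, 0, 0, 0, 0, 1, 0, 0, 0, 0, 0, 0, 0, 0, 0, 0, 0])

```text
time: 29.6
ee_pos: [533.9, 100.7, 71.4]
ee_rot: [0.259, 0.013, 0.966, -0.002]
ft_force: [3.6, 0.6, 5.6]
opening: 16.3
finger_force: 61.7
```

>>> carry_out(rows=[1, 0, 0, 0, 0, 0, 1, 0, 0, 0, 0, 0, 0, 0, 0, 0, 0, 0])

```text
time: 29.85
ee_pos: [533.8, 100.7, 71.5]
ee_rot: [0.261, 0.013, 0.965, -0.002]
ft_force: [6.0, -0.5, 4.2]
opening: 16.2
finger_force: 61.2
```

```bash
python3 - <<'E'
from h import *
st(-62);rackcheck(snap('wrist'))
E
```

```text
rack xyz 28.9 -61.8 3.5
F up 7.3 norm 0.6 side -0.3 16.198878152230723
shift first [-0.  -0.2  3.5] rotvec [ 0.001  0.004 -0.004] shift after turn [-0.1 -0.2  3.5]
plate y -61.8 w 50.5  low edge x 1.5 angle -0.000  ledge(top inner as seen) 0.0
plate y -123.2 w 51.5  low edge x 1.0 angle -0.000  ledge(top inner as seen) 0.0
```

>>> carry_out(rows=[0, 0, 1.2, 0, 0, 0, 0, 0, 0, 0, 0, 0])

```text
time: 30.07
ee_pos: [535.0, 100.7, 71.3]
ee_rot: [0.261, 0.013, 0.965, -0.002]
ft_force: [2.8, 0.1, 9.8]
opening: 16.7
finger_force: 62.1
```

>>> carry_out(rows=[0, 0, 0, 0, 0, 0, 0, 0, 0, 0, 0, 0, 0, 0, 0, 0, 0, 0, 0, 0, 0, 0, 0, 0], hand=0.5)

```text
time: 30.4
ee_pos: [528.8, 100.6, 65.9]
ee_rot: [0.255, 0.013, 0.967, -0.002]
ft_force: [0.1, 0.1, 0.0]
opening: 42.5
finger_force: 0.0
```

>>> carry_out(rows=[0, 0, -20, 0, 0, 0, 0, 0, -30, 0, 0, 0, 0, 0, -40, 0, 0, 0, 0, 0, 0, 0, 0, 0])

```text
time: 30.73
ee_pos: [485.3, 102.2, 150.5]
ee_rot: [0.259, 0.013, 0.966, -0.002]
ft_force: [1.3, 0.4, 1.1]
opening: 42.6
finger_force: 0.0
```

```bash
python3 - <<'E'
from h import *
rackcheck(snap('wrist'));delta(above('B',100))
E
```

```text
plate y -61.8 w 50.5  low edge x 2.0 angle 0.000  ledge(top inner as seen) 0.5
plate y -123.8 w 51.5  low edge x 2.0 angle 0.006  ledge(top inner as seen) 0.0
shift first [ -12.1 -427.3   62.2] rotvec [-0.011  0.525 -0.051] shift after turn [ -19.5 -428.7   48.9]
```

>>> carry_out(rows=[0, 0, 0, -0.0022, 0.105, -0.0102, 0, 0, 0, -0.0022, 0.105, -0.0102, 0, 0, 0, -0.0022, 0.105, -0.0102, 0, 0, 0, -0.0022, 0.105, -0.0102, 0, 0, 0, -0.0022, 0.105, -0.0102, -3, -39, 0, 0, 0, 0, -3, -39, 0, 0, 0, 0, -3, -39, 0, 0, 0, 0, -3, -39, 0, 0, 0, 0, -3, -39, 0, 0, 0, 0, -2, -39, 0, 0, 0, 0, -2, -39, 0, 0, 0, 0], hand=0.42)

```text
time: 31.78
ee_pos: [510.9, -172.5, 143.1]
ee_rot: [-0.004, -0.013, 1.0, 0.001]
ft_force: [0.6, -0.2, -0.3]
opening: 49.4
finger_force: 0.0
```

>>> carry_out(rows=[0, -39, 0, 0, 0, 0, 0, -39, 0, 0, 0, 0, 0, -39, 0, 0, 0, 0, 0, -39, 15, 0, 0, 0, 0, 0, 20, 0, 0, 0, 0, 0, 14, 0, 0, 0, 0, 0, 0, 0, 0, 0, 0, 0, 0, 0, 0, 0])

```text
time: 32.45
ee_pos: [513.9, -325.8, 93.7]
ee_rot: [-0.005, -0.012, 1.0, 0.002]
ft_force: [0.7, -0.4, 0.6]
opening: 50.1
finger_force: 0.0
```

```bash
python3 - <<'E'
from h import *
s=snap('wrist','w11.png');findcov(s);delta(above('B',-1))
E
```

```text
cover 516.8 -326.2 [52.1 52. ] 1.4
cover 491.3 -406.9 [51.8 52.5] 12.3
shift first [-2.9 -0.1 96.2] rotvec [ 0.001 -0.008 -0.   ] shift after turn [-2.2  0.  96.2]
```

>>> carry_out(rows=[-2.2, 0, 20, 0, -0.008, 0, 0, 0, 30, 0, 0, 0, 0, 0, 25, 0, 0, 0, 0, 0, 20, 0, 0, 0, 0, 0, 0, 0, 0, 0, 0, 0, 0, 0, 0, 0])

```text
time: 33.0
ee_pos: [517.5, -325.8, 1.5]
ee_rot: [0.001, -0.013, 1.0, 0.0]
ft_force: [0.1, -0.6, 0.2]
opening: 49.5
finger_force: 0.0
```

>>> carry_out(rows=[0, 0, 0, 0, 0, 0, 0, 0, 0, 0, 0, 0, 0, 0, 0, 0, 0, 0, 0, 0, 0, 0, 0, 0, 0, 0, 0, 0, 0, 0], hand=1)

```text
time: 33.42
ee_pos: [519.1, -327.7, 3.8]
ee_rot: [0.003, -0.013, 1.0, -0.001]
ft_force: [-0.4, 0.4, 6.5]
opening: 16.6
finger_force: 61.6
```

>>> carry_out(rows=[0, 0, -10, 0, 0, 0, 0, 0, -30, 0, 0, 0, 0, 0, -40, 0, 0, 0, 0, 0, -40, 0, 0, 0, 0, 0, -40, 0, 0, 0, 0, 0, -20, 0, 0, 0, 0, 0, 0, 0, 0, 0])

```text
time: 34.0
ee_pos: [519.6, -328.6, 189.0]
ee_rot: [0.005, -0.013, 1.0, -0.004]
ft_force: [0.6, -1.1, -0.3]
opening: 16.7
finger_force: 60.7
```

```bash
python3 - <<'E'
from h import *
delta(rackpose(35,0,40))
E
```

```text
shift first [-14.3 491.8  79.2] rotvec [ 0.006 -0.513  0.05 ] shift after turn [ 49.3 491.3  67.3]
```

>>> carry_out(rows=[0, 0, 0, 0.0012, -0.105, 0.01, 0, 0, 0, 0.0012, -0.105, 0.01, 0, 0, 0, 0.0012, -0.105, 0.01, 0, 0, 0, 0.0012, -0.105, 0.01, 0, 0, 0, 0.0012, -0.105, 0.01, 0, 38, 0, 0, 0, 0, 0, 38, 0, 0, 0, 0, 0, 38, 0, 0, 0, 0, 0, 38, 0, 0, 0, 0, 6, 38, 0, 0, 0, 0, 6, 38, 0, 0, 0, 0, 6, 38, 0, 0, 0, 0])

```text
time: 35.0
ee_pos: [506.6, -58.5, 173.7]
ee_rot: [0.26, 0.013, 0.965, 0.0]
ft_force: [1.1, 1.2, -0.8]
opening: 16.3
finger_force: 60.6
```

>>> carry_out(rows=[6, 38, 0, 0, 0, 0, 6, 38, 0, 0, 0, 0, 6, 38, 0, 0, 0, 0, 5, 38, 0, 0, 0, 0, 0, 38, 0, 0, 0, 0, 0, 34, 0, 0, 0, 0, 0, 0, 20, 0, 0, 0, 0, 0, 25, 0, 0, 0, 0, 0, 20, 0, 0, 0, 0, 0, 0, 0, 0, 0, 0, 0, 0, 0, 0, 0])

```text
time: 35.92
ee_pos: [524.4, 163.6, 106.2]
ee_rot: [0.259, 0.012, 0.966, -0.0]
ft_force: [-0.4, -0.3, 0.2]
opening: 17.0
finger_force: 60.6
```

```bash
python3 - <<'E'
from h import *
delta(rackpose(35,0,10));st(0)
E
```

```text
shift first [ 1.8 -1.  29. ] rotvec [ 0.005 -0.001 -0.003] shift after turn [ 1.9 -0.9 29. ]
rack xyz 36.9 0.9 39.0
F up -0.3 norm 0.4 side -0.3 16.97715976624655
shift first [ 7.8 -1.1 39. ] rotvec [ 0.005 -0.001 -0.003] shift after turn [ 7.9 -0.9 39. ]
```

>>> carry_out(rows=[2, -1, 12, 0.004, 0, 0, 0, 0, 14, 0, 0, 0, 0, 0, 8, 0, 0, 0, 0, 0, 0, 0, 0, 0, 0, 0, 0, 0, 0, 0])

```text
time: 36.33
ee_pos: [541.2, 162.4, 78.0]
ee_rot: [0.26, 0.013, 0.965, -0.002]
ft_force: [0.0, 0.1, -0.3]
opening: 16.3
finger_force: 60.6
```

>>> carry_out(rows=[0, 0, 2, 0, 0, 0, 0, 0, 0, 0, 0, 0, 0, 0, 0, 0, 0, 0])

```text
time: 36.58
ee_pos: [542.6, 162.7, 76.5]
ee_rot: [0.261, 0.013, 0.965, -0.002]
ft_force: [0.3, 0.5, -0.7]
opening: 16.7
finger_force: 60.6
```

>>> carry_out(rows=[0, 0, 1.5, 0, 0, 0, 0, 0, 0, 0, 0, 0, 0, 0, 0, 0, 0, 0])

```text
time: 36.83
ee_pos: [543.2, 162.7, 74.6]
ee_rot: [0.261, 0.013, 0.965, -0.002]
ft_force: [-0.9, 0.5, -1.0]
opening: 16.7
finger_force: 60.6
```

>>> carry_out(rows=[0, 0, 1.5, 0, 0, 0, 0, 0, 0, 0, 0, 0, 0, 0, 0, 0, 0, 0])

```text
time: 37.08
ee_pos: [543.9, 162.6, 73.1]
ee_rot: [0.26, 0.013, 0.965, -0.002]
ft_force: [0.3, 0.4, -1.5]
opening: 16.1
finger_force: 60.6
```

```bash
python3 - <<'E'
from h import *
st(0)
E
```

```text
rack xyz 37.2 0.4 0.6
F up -0.5 norm -1.4 side 0.4 16.131419541752344
shift first [ 8.2 -0.4  0.6] rotvec [ 0.002  0.003 -0.003] shift after turn [ 8.2 -0.4  0.6]
```

>>> carry_out(rows=[2, 0, 0, 0, 0, 0, 2, 0, 0, 0, 0, 0, 2, 0, 0, 0, 0, 0, 1, 0, 0, 0, 0, 0, 1, 0, 0, 0, 0, 0, 0, 0, 0, 0, 0, 0])

```text
time: 37.58
ee_pos: [537.5, 162.8, 69.6]
ee_rot: [0.261, 0.013, 0.965, -0.002]
ft_force: [0.8, -1.0, -1.3]
opening: 16.6
finger_force: 60.6
```

>>> carry_out(rows=[1, 0, 0, 0, 0, 0, 1, 0, 0, 0, 0, 0, 0, 0, 0, 0, 0, 0])

```text
time: 37.83
ee_pos: [536.9, 162.9, 69.6]
ee_rot: [0.262, 0.013, 0.965, -0.002]
ft_force: [2.6, -2.0, 3.9]
opening: 16.2
finger_force: 60.9
```

```bash
python3 - <<'E'
from h import *
st(0);rackcheck(snap('wrist'))
E
```

```text
rack xyz 29.4 0.5 1.1
F up 4.2 norm 2.0 side -1.9 16.245903298086112
shift first [ 0.4 -0.5  1.1] rotvec [ 0.002  0.007 -0.004] shift after turn [ 0.4 -0.5  1.1]
plate y 0.2 w 50.5  low edge x 1.5 angle 0.016  ledge(top inner as seen) 0.5
plate y -60.2 w 51.5  low edge x 1.5 angle 0.000  ledge(top inner as seen) 0.0
plate y -119.5 w 51.0  low edge x 1.5 angle -0.596  ledge(top inner as seen) 0.0
```

>>> carry_out(rows=[1.2, 0, 0, 0, 0.006, 0, 0, 0, 1.2, 0, 0, 0, 0, 0, 0, 0, 0, 0])

```text
time: 38.13
ee_pos: [537.5, 163.1, 69.0]
ee_rot: [0.26, 0.013, 0.965, -0.002]
ft_force: [2.6, -2.3, 8.3]
opening: 17.0
finger_force: 61.4
```

>>> carry_out(rows=[0, 0, 0, 0, 0, 0, 0, 0, 0, 0, 0, 0, 0, 0, 0, 0, 0, 0, 0, 0, 0, 0, 0, 0], hand=0.5)

```text
time: 38.47
ee_pos: [533.3, 162.9, 65.2]
ee_rot: [0.256, 0.013, 0.967, -0.002]
ft_force: [0.4, -0.4, 0.7]
opening: 43.1
finger_force: 0.0
```

>>> carry_out(rows=[0, 0, -20, 0, 0, 0, 0, 0, -30, 0, 0, 0, 0, 0, -40, 0, 0, 0, 0, 0, 0, 0, 0, 0])

```text
time: 38.8
ee_pos: [489.8, 164.6, 149.8]
ee_rot: [0.26, 0.013, 0.966, -0.001]
ft_force: [0.8, 0.2, 0.5]
opening: 42.9
finger_force: 0.0
```

```bash
python3 - <<'E'
from h import *
rackcheck(snap('wrist'));delta(above('C',100))
E
```

```text
plate y 0.8 w 50.5  low edge x 2.0 angle -0.008  ledge(top inner as seen) 0.0
plate y -60.5 w 51.0  low edge x 1.5 angle 0.000  ledge(top inner as seen) 0.0
plate y -122.8 w 52.5  low edge x 1.5 angle 0.010  ledge(top inner as seen) -0.5
shift first [  10.1 -571.7   46.4] rotvec [-0.058  0.524 -0.236] shift after turn [ 121.6 -558.5   48.2]
```

>>> carry_out(rows=[0, 0, 0, -0.0116, 0.105, -0.0472, 0, 0, 0, -0.0116, 0.105, -0.0472, 0, 0, 0, -0.0116, 0.105, -0.0472, 0, 0, 0, -0.0116, 0.105, -0.0472, 0, 0, 0, -0.0116, 0.105, -0.0472, 8, -37.2, 0, 0, 0, 0, 8, -37.2, 0, 0, 0, 0, 8, -37.2, 0, 0, 0, 0, 8, -37.2, 0, 0, 0, 0, 8, -37.2, 0, 0, 0, 0, 8, -37.2, 0, 0, 0, 0, 8, -37.2, 0, 0, 0, 0], hand=0.42)

```text
time: 39.85
ee_pos: [489.8, -104.1, 143.3]
ee_rot: [-0.004, -0.107, 0.994, 0.0]
ft_force: [1.0, 0.0, 0.0]
opening: 49.6
finger_force: 0.0
```

>>> carry_out(rows=[8, -37.2, 0, 0, 0, 0, 8, -37.2, 0, 0, 0, 0, 8, -37.2, 0, 0, 0, 0, 8, -37.2, 0, 0, 0, 0, 8, -37.2, 0, 0, 0, 0, 8, -37.2, 0, 0, 0, 0, 8, -37.2, 15, 0, 0, 0, 8, -37.2, 15, 0, 0, 0, 0, 0, 18, 0, 0, 0, 0, 0, 0, 0, 0, 0, 0, 0, 0, 0, 0, 0])

```text
time: 40.77
ee_pos: [489.5, -405.6, 94.5]
ee_rot: [-0.005, -0.107, 0.994, 0.002]
ft_force: [0.1, -0.5, 1.8]
opening: 49.7
finger_force: 0.0
```

```bash
python3 - <<'E'
from h import *
s=snap('wrist','w12.png');findcov(s);delta(above('C',1))
E
```

```text
cover 491.1 -407.6 [52.1 51.9] 12.1
cover 376.4 -247.9 [52.  40.6] 20.9
shift first [-1.  -1.6 95.2] rotvec [ 0.003 -0.008 -0.   ] shift after turn [-0.2 -1.4 95.2]
```

>>> carry_out(rows=[-0.2, -1.6, 20, 0.003, -0.008, 0, 0, 0, 30, 0, 0, 0, 0, 0, 25, 0, 0, 0, 0, 0, 20, 0, 0, 0, 0, 0, 0, 0, 0, 0, 0, 0, 0, 0, 0, 0])

```text
time: 41.32
ee_pos: [491.9, -407.2, 2.9]
ee_rot: [0.001, -0.108, 0.994, -0.001]
ft_force: [0.2, 0.0, 0.7]
opening: 49.8
finger_force: 0.0
```

>>> carry_out(rows=[0, 0, 0, 0, 0, 0, 0, 0, 0, 0, 0, 0, 0, 0, 0, 0, 0, 0, 0, 0, 0, 0, 0, 0, 0, 0, 0, 0, 0, 0], hand=1)

```text
time: 41.73
ee_pos: [493.3, -409.9, 5.3]
ee_rot: [0.003, -0.107, 0.994, -0.003]
ft_force: [0.9, 0.9, 6.6]
opening: 16.6
finger_force: 62.0
```

>>> carry_out(rows=[0, 0, -10, 0, 0, 0, 0, 0, -30, 0, 0, 0, 0, 0, -40, 0, 0, 0, 0, 0, -40, 0, 0, 0, 0, 0, -40, 0, 0, 0, 0, 0, -20, 0, 0, 0, 0, 0, 0, 0, 0, 0])

```text
time: 42.32
ee_pos: [493.5, -410.7, 190.6]
ee_rot: [0.005, -0.107, 0.994, -0.006]
ft_force: [-0.1, -0.3, -0.4]
opening: 16.6
finger_force: 61.0
```

```bash
python3 - <<'E'
from h import *
delta(rackpose(35,62,40))
E
```

```text
shift first [-164.   615.6   77.4] rotvec [ 0.05  -0.512  0.236] shift after turn [ 29.2 636.   80.7]
```

>>> carry_out(rows=[0, 0, 0, 0.01, -0.105, 0.0472, 0, 0, 0, 0.01, -0.105, 0.0472, 0, 0, 0, 0.01, -0.105, 0.0472, 0, 0, 0, 0.01, -0.105, 0.0472, 0, 0, 0, 0.01, -0.105, 0.0472, 0, 37.4, 0, 0, 0, 0, 0, 37.4, 0, 0, 0, 0, 0, 37.4, 0, 0, 0, 0, 0, 37.4, 0, 0, 0, 0, 0, 37.4, 0, 0, 0, 0, 0, 37.4, 0, 0, 0, 0, 0, 37.4, 0, 0, 0, 0])

```text
time: 43.32
ee_pos: [496.4, -144.8, 184.8]
ee_rot: [0.261, 0.013, 0.965, 0.002]
ft_force: [0.1, -0.1, -0.4]
opening: 16.5
finger_force: 61.0
```

>>> carry_out(rows=[4, 37.4, 0, 0, 0, 0, 4, 37.4, 0, 0, 0, 0, 4, 37.4, 0, 0, 0, 0, 4, 37.4, 0, 0, 0, 0, 4, 37.4, 0, 0, 0, 0, 4, 37.4, 0, 0, 0, 0, 3, 37.4, 0, 0, 0, 0, 0, 37.4, 0, 0, 0, 0, 0, 37.4, 0, 0, 0, 0, 0, 37.4, 10, 0, 0, 0, 0, 0, 35, 0, 0, 0, 0, 0, 35, 0, 0, 0])

```text
time: 44.32
ee_pos: [524.2, 232.2, 107.7]
ee_rot: [0.263, 0.01, 0.965, 0.004]
ft_force: [-0.9, -0.5, -1.2]
opening: 16.4
finger_force: 61.1
```

>>> carry_out(rows=[0, 0, 0, 0, 0, 0, 0, 0, 0, 0, 0, 0])

```text
time: 44.48
ee_pos: [521.2, 227.0, 103.0]
ee_rot: [0.258, 0.012, 0.966, 0.0]
ft_force: [-0.4, -0.5, -0.6]
opening: 16.3
finger_force: 60.9
```

```bash
python3 - <<'E'
from h import *
delta(rackpose(35,62,5));st(62)
E
```

```text
shift first [-4.  -2.4 33.6] rotvec [ 0.006 -0.002 -0.003] shift after turn [-3.9 -2.2 33.6]
rack xyz 31.1 64.2 38.6
F up -0.7 norm -0.3 side -0.6 16.329569713516406
shift first [ 2.  -2.4 38.6] rotvec [ 0.006 -0.002 -0.003] shift after turn [ 2.1 -2.2 38.6]
```

>>> carry_out(rows=[-2, -2.2, 12, 0.005, 0, -0.003, 0, 0, 14, 0, 0, 0, 0, 0, 8, 0, 0, 0, 0, 0, 2, 0, 0, 0, 0, 0, 0, 0, 0, 0, 0, 0, 0, 0, 0, 0])

```text
time: 44.98
ee_pos: [543.4, 225.1, 77.2]
ee_rot: [0.262, 0.012, 0.965, -0.001]
ft_force: [-0.0, 0.2, -0.4]
opening: 16.5
finger_force: 60.9
```

```bash
python3 - <<'E'
from h import *
st(62)
E
```

```text
rack xyz 37.5 62.8 5.1
F up -0.2 norm -0.3 side 0.2 16.526151601412984
shift first [ 8.5 -0.8  5.1] rotvec [ 0.004  0.006 -0.002] shift after turn [ 8.5 -0.8  5.1]
```

Down 2.5 (to about 1 mm above contact), slide to the ledge.

>>> carry_out(rows=[0, -0.6, 1.5, 0, 0.005, 0, 0, 0, 1.3, 0, 0, 0, 2, 0, 0, 0, 0, 0, 2, 0, 0, 0, 0, 0, 2, 0, 0, 0, 0, 0, 1, 0, 0, 0, 0, 0, 0, 0, 0, 0, 0, 0, 0, 0, 0, 0, 0, 0])

```text
time: 45.65
ee_pos: [538.9, 225.0, 70.8]
ee_rot: [0.259, 0.012, 0.966, -0.001]
ft_force: [-1.8, 0.4, 4.1]
opening: 16.6
finger_force: 61.7
```

>>> carry_out(rows=[1, 0, 0, 0, 0, 0, 1, 0, 0, 0, 0, 0, 0, 0, 0, 0, 0, 0])

```text
time: 45.9
ee_pos: [537.8, 225.1, 70.1]
ee_rot: [0.26, 0.012, 0.966, -0.001]
ft_force: [0.9, 0.8, 4.8]
opening: 16.4
finger_force: 61.7
```

```bash
python3 - <<'E'
from h import *
st(62);rackcheck(snap('wrist'))
E
```

```text
rack xyz 29.1 62.7 1.8
F up 3.2 norm 3.7 side 0.9 16.402103460379088
shift first [ 0.1 -0.7  1.8] rotvec [ 0.004  0.002 -0.002] shift after turn [ 0.1 -0.7  1.8]
plate y 62.8 w 50.5  low edge x 2.0 angle 0.000  ledge(top inner as seen) 0.5
plate y 2.2 w 51.5  low edge x 1.5 angle -0.002  ledge(top inner as seen) 0.5
plate y -56.8 w 51.5  low edge x 1.5 angle -0.510  ledge(top inner as seen) 0.5
```

>>> carry_out(rows=[1, 0, -0.5, 0, 0, 0, 1, 0, 0, 0, 0, 0, 0, 0, 0, 0, 0, 0])

```text
time: 46.2
ee_pos: [537.3, 225.0, 70.3]
ee_rot: [0.261, 0.013, 0.965, -0.001]
ft_force: [6.5, -0.9, 1.3]
opening: 16.4
finger_force: 60.7
```

>>> carry_out(rows=[0, 0, 1, 0, 0, 0, 0, 0, 0, 0, 0, 0])

```text
time: 46.37
ee_pos: [537.9, 225.1, 70.1]
ee_rot: [0.261, 0.013, 0.965, -0.001]
ft_force: [2.4, -1.5, 7.2]
opening: 17.0
finger_force: 61.8
```

>>> carry_out(rows=[0, 0, 0, 0, 0, 0, 0, 0, 0, 0, 0, 0, 0, 0, 0, 0, 0, 0, 0, 0, 0, 0, 0, 0], hand=0.5)

```text
time: 46.7
ee_pos: [534.2, 224.5, 66.6]
ee_rot: [0.258, 0.012, 0.966, -0.001]
ft_force: [0.0, 0.5, -0.9]
opening: 42.4
finger_force: 0.0
```

>>> carry_out(rows=[0, 0, -20, 0, 0, 0, 0, 0, -30, 0, 0, 0, 0, 0, -40, 0, 0, 0, 0, 0, 0, 0, 0, 0])

```text
time: 47.03
ee_pos: [490.3, 226.7, 151.2]
ee_rot: [0.261, 0.012, 0.965, 0.0]
ft_force: [1.2, 0.9, 0.8]
opening: 42.9
finger_force: 0.0
```

```bash
python3 - <<'E'
from h import *
rackcheck(snap('wrist'));delta(above('E',100))
E
```

```text
plate y 62.8 w 50.5  low edge x 2.0 angle 0.000  ledge(top inner as seen) 0.5
plate y 1.8 w 50.5  low edge x 2.0 angle -0.000  ledge(top inner as seen) 0.0
plate y -59.5 w 52.0  low edge x 1.5 angle 0.002  ledge(top inner as seen) 0.0
plate y -123.0 w 58.0  low edge x 1.5 angle -0.243  ledge(top inner as seen) -0.5
shift first [ 116.3 -469.5  -14.2] rotvec [-0.094  0.523 -0.371] shift after turn [ 273.3 -396.3   49.5]
```

>>> carry_out(rows=[0, 0, 0, -0.0157, 0.0872, -0.0618, 0, 0, 0, -0.0157, 0.0872, -0.0618, 0, 0, 0, -0.0157, 0.0872, -0.0618, 0, 0, 0, -0.0157, 0.0872, -0.0618, 0, 0, 0, -0.0157, 0.0872, -0.0618, 0, 0, 0, -0.0157, 0.0872, -0.0618, 21, -30.5, 0, 0, 0, 0, 21, -30.5, 0, 0, 0, 0, 21, -30.5, 0, 0, 0, 0, 21, -30.5, 0, 0, 0, 0, 21, -30.5, 0, 0, 0, 0, 21, -30.5, 0, 0, 0, 0], hand=0.42)

```text
time: 48.08
ee_pos: [434.6, 8.9, 144.8]
ee_rot: [-0.004, -0.176, 0.984, 0.0]
ft_force: [1.1, 0.1, 0.3]
opening: 49.3
finger_force: 0.0
```

>>> carry_out(rows=[21, -30.5, 0, 0, 0, 0, 21, -30.5, 0, 0, 0, 0, 21, -30.5, 0, 0, 0, 0, 21, -30.5, 0, 0, 0, 0, 21, -30.5, 0, 0, 0, 0, 21, -30.5, 0, 0, 0, 0, 21, -30.3, 0, 0, 0, 0, 0, 0, 20, 0, 0, 0, 0, 0, 20, 0, 0, 0, 0, 0, 0, 0, 0, 0, 0, 0, 0, 0, 0, 0])

```text
time: 49.0
ee_pos: [370.3, -239.8, 105.4]
ee_rot: [-0.004, -0.176, 0.984, 0.002]
ft_force: [0.4, 0.0, -0.2]
opening: 49.5
finger_force: 0.0
```

```bash
python3 - <<'E'
from h import *
s=snap('wrist','w13.png');findcov(s);delta(above('E',1))
E
```

```text
cover 372.9 -240.2 [52.4 51.8] 20.8
shift first [ -2.3  -0.6 105.5] rotvec [ 0.002 -0.006 -0.001] shift after turn [ -1.7  -0.3 105.5]
```

>>> carry_out(rows=[-2, -0.3, 25, 0.002, -0.006, 0, 0, 0, 35, 0, 0, 0, 0, 0, 25, 0, 0, 0, 0, 0, 20, 0, 0, 0, 0, 0, 0, 0, 0, 0, 0, 0, 0, 0, 0, 0])

```text
time: 49.55
ee_pos: [373.8, -239.9, 2.3]
ee_rot: [0.0, -0.177, 0.984, -0.0]
ft_force: [0.2, 0.4, 1.6]
opening: 49.4
finger_force: 0.0
```

>>> carry_out(rows=[0, 0, 0, 0, 0, 0, 0, 0, 0, 0, 0, 0, 0, 0, 0, 0, 0, 0, 0, 0, 0, 0, 0, 0, 0, 0, 0, 0, 0, 0], hand=1)

```text
time: 49.97
ee_pos: [375.2, -241.6, 4.0]
ee_rot: [0.002, -0.176, 0.984, -0.002]
ft_force: [-0.1, 1.6, 6.0]
opening: 16.6
finger_force: 59.9
```

>>> carry_out(rows=[0, 0, -10, 0, 0, 0, 0, 0, -30, 0, 0, 0, 0, 0, -40, 0, 0, 0, 0, 0, -40, 0, 0, 0, 0, 0, -40, 0, 0, 0, 0, 0, -20, 0, 0, 0, 0, 0, 0, 0, 0, 0])

```text
time: 50.55
ee_pos: [376.2, -242.8, 188.5]
ee_rot: [0.004, -0.176, 0.984, -0.005]
ft_force: [0.5, -0.3, -1.0]
opening: 16.7
finger_force: 59.1
```

```bash
python3 - <<'E'
from h import *
delta(rackpose(35,124,40))
E
```

```text
shift first [-323.1  445.9   79. ] rotvec [ 0.089 -0.509  0.372] shift after turn [-76.9 533.  139.5]
```

>>> carry_out(rows=[0, 0, 0, 0.0148, -0.087, 0.062, 0, 0, 0, 0.0148, -0.087, 0.062, 0, 0, 0, 0.0148, -0.087, 0.062, 0, 0, 0, 0.0148, -0.087, 0.062, 0, 0, 0, 0.0148, -0.087, 0.062, 0, 0, 0, 0.0148, -0.087, 0.062, -5, 35.5, 0, 0, 0, 0, -5, 35.5, 0, 0, 0, 0, -5, 35.5, 0, 0, 0, 0, -5, 35.5, 0, 0, 0, 0, -5, 35.5, 0, 0, 0, 0, -5, 35.5, 0, 0, 0, 0])

```text
time: 51.55
ee_pos: [403.5, -27.0, 199.3]
ee_rot: [0.261, 0.014, 0.965, 0.001]
ft_force: [0.9, -1.2, -0.3]
opening: 16.5
finger_force: 59.1
```

>>> carry_out(rows=[-5, 35.5, 0, 0, 0, 0, -5, 35.5, 0, 0, 0, 0, -5, 35.5, 0, 0, 0, 0, -5, 35.5, 0, 0, 0, 0, -5, 35.5, 0, 0, 0, 0, -5, 35.5, 0, 0, 0, 0, -5, 35.5, 0, 0, 0, 0, -5, 35.5, 0, 0, 0, 0, -5, 35.5, 0, 0, 0, 0, 0, 0, 30, 0, 0, 0, 0, 0, 40, 0, 0, 0, 0, 0, 40, 0, 0, 0])

```text
time: 52.55
ee_pos: [506.5, 291.7, 129.9]
ee_rot: [0.262, 0.011, 0.965, 0.003]
ft_force: [0.3, -0.1, -0.9]
opening: 16.6
finger_force: 59.2
```

>>> carry_out(rows=[0, 0, 25, 0, 0, 0, 0, 0, 0, 0, 0, 0, 0, 0, 0, 0, 0, 0])

```text
time: 52.8
ee_pos: [517.2, 288.4, 106.0]
ee_rot: [0.259, 0.013, 0.966, 0.0]
ft_force: [-0.6, 1.1, -0.6]
opening: 16.6
finger_force: 59.1
```

```bash
python3 - <<'E'
from h import *
delta(rackpose(36,123,4));st(124)
E
```

```text
shift first [-8.1 -2.7 39.9] rotvec [ 0.006 -0.    -0.004] shift after turn [-8.1 -2.5 39.9]
rack xyz 27.9 125.5 43.9
F up -0.8 norm -0.2 side 1.1 16.64156147486019
shift first [-1.1 -1.8 43.9] rotvec [ 0.006 -0.    -0.004] shift after turn [-1.1 -1.5 43.9]
```

>>> carry_out(rows=[-6, -2, 12, 0.005, 0, -0.003, 0, 0, 14, 0, 0, 0, 0, 0, 12, 0, 0, 0, 0, 0, 3, 0, 0, 0, 0, 0, 0, 0, 0, 0, 0, 0, 0, 0, 0, 0])

```text
time: 53.3
ee_pos: [545.0, 287.4, 77.3]
ee_rot: [0.262, 0.012, 0.965, -0.001]
ft_force: [-0.1, -0.3, -1.4]
opening: 16.3
finger_force: 59.1
```

```bash
python3 - <<'E'
from h import *
st(123)
E
```

```text
rack xyz 37.6 125.2 5.2
F up -0.8 norm -1.2 side -0.3 16.303827169711823
shift first [ 8.7 -2.2  5.1] rotvec [ 0.004  0.006 -0.002] shift after turn [ 8.6 -2.2  5.2]
```

>>> carry_out(rows=[0, -1.8, 2, 0, 0.005, 0, 0, 0, 1.8, 0, 0, 0, 2, 0, 0, 0, 0, 0, 2, 0, 0, 0, 0, 0, 2, 0, 0, 0, 0, 0, 1, 0, 0, 0, 0, 0, 1, 0, 0, 0, 0, 0, 0, 0, 0, 0, 0, 0])

```text
time: 53.97
ee_pos: [540.1, 285.5, 69.3]
ee_rot: [0.259, 0.012, 0.966, -0.001]
ft_force: [2.3, -1.4, -0.3]
opening: 16.5
finger_force: 59.2
```

>>> carry_out(rows=[1, 0, 0, 0, 0, 0, 1, 0, 0, 0, 0, 0, 0, 0, 0, 0, 0, 0])

```text
time: 54.22
ee_pos: [539.6, 285.6, 69.3]
ee_rot: [0.26, 0.013, 0.965, -0.001]
ft_force: [3.8, -2.2, 3.4]
opening: 16.7
finger_force: 59.2
```

```bash
python3 - <<'E'
from h import *
st(123);rackcheck(snap('wrist'))
E
```

```text
rack xyz 29.0 123.2 0.9
F up 5.0 norm 1.0 side -2.1 16.668816998625115
shift first [ 0.  -0.2  0.9] rotvec [ 0.003  0.003 -0.003] shift after turn [ 0.  -0.2  0.9]
plate y 123.0 w 51.0  low edge x 2.0 angle 0.000  ledge(top inner as seen) 0.5
plate y 64.0 w 52.0  low edge x 1.5 angle -0.000  ledge(top inner as seen) 0.5
plate y 4.8 w 52.5  low edge x 1.5 angle -0.498  ledge(top inner as seen) 0.0
```

>>> carry_out(rows=[1, 0, 0, 0, 0, 0, 0, 0, 1.2, 0, 0, 0, 0, 0, 0, 0, 0, 0])

```text
time: 54.52
ee_pos: [540.3, 285.7, 69.1]
ee_rot: [0.261, 0.013, 0.965, -0.001]
ft_force: [1.9, -3.5, 9.1]
opening: 16.6
finger_force: 60.1
```

>>> carry_out(rows=[0, 0, 0, 0, 0, 0, 0, 0, 0, 0, 0, 0, 0, 0, 0, 0, 0, 0, 0, 0, 0, 0, 0, 0], hand=0.5)

```text
time: 54.85
ee_pos: [536.5, 285.5, 65.2]
ee_rot: [0.257, 0.011, 0.966, -0.001]
ft_force: [-0.5, -0.0, -0.4]
opening: 42.3
finger_force: 0.0
```

>>> carry_out(rows=[0, 0, -20, 0, 0, 0, 0, 0, -30, 0, 0, 0, 0, 0, -40, 0, 0, 0, 0, 0, -40, 0, 0, 0, 0, -40, -30, 0, 0, 0, 0, -40, 0, 0, 0, 0, 0, -40, 0, 0, 0, 0, 0, 0, 0, 0, 0, 0, 0, 0, 0, 0, 0, 0])

```text
time: 55.6
ee_pos: [457.1, 171.3, 199.9]
ee_rot: [0.258, 0.014, 0.966, -0.002]
ft_force: [-0.2, 0.1, 1.0]
opening: 42.5
finger_force: 0.0
```

```bash
python3 - <<'E'
from h import *
s=snap('wrist','w14.png');t=rackcheck(s);st(0);delta(pose(440,164,140,YS+np.pi))
cv2.imwrite('pics/w14.png',s['image'][...,::-1])
E
```

```text
plate y 121.2 w 52.5  low edge x 2.5 angle -0.000  ledge(top inner as seen) 0.5
plate y 61.8 w 50.5  low edge x 2.5 angle 0.019  ledge(top inner as seen) 0.5
plate y 0.8 w 50.5  low edge x 2.0 angle 0.000  ledge(top inner as seen) 0.0
plate y -61.0 w 51.0  low edge x 2.0 angle 0.011  ledge(top inner as seen) 0.0
plate y -123.0 w 52.0  low edge x 1.5 angle 0.000  ledge(top inner as seen) -0.5
rack xyz 25.5 8.4 153.8
F up -0.4 norm 0.3 side -0.2 42.93408996912664
shift first [ -3.7  -8.9 153.8] rotvec [ 0.003 -0.001 -0.004] shift after turn [ -3.5  -8.4 153.8]
shift first [44.7 -9.4 43.4] rotvec [ 0.004  0.523 -0.003] shift after turn [17.1 -9.1 60. ]
```

View pics/w14.png

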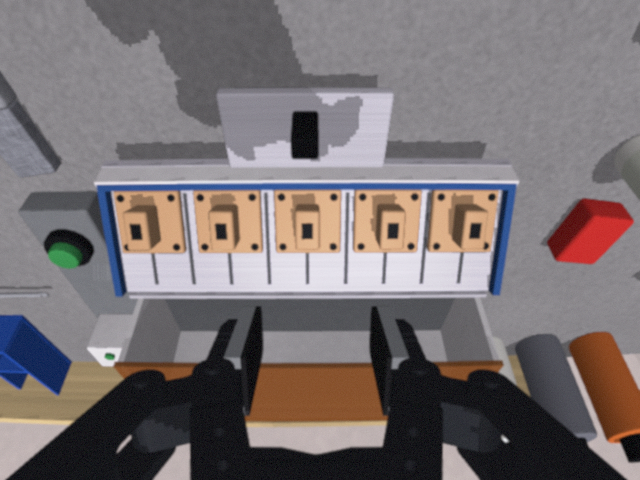

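>>> carry_out(rows=[0, 0, 0, 0.0008, 0.1046, 0, 0, 0, 0, 0.0008, 0.1046, 0, 0, 0, 0, 0.0008, 0.1046, 0, 0, 0, 0, 0.0008, 0.1046, 0, 0, 0, 0, 0.0008, 0.1046, 0, 16, -5, 20, 0, 0, 0, 16, -4, 30, 0, 0, 0, 0, 0, 30, 0, 0, 0, 0, 0, 0, 0, 0, 0, 0, 0, 0, 0, 0, 0], hand=1)

```text
time: 56.48
ee_pos: [423.8, 166.3, 118.6]
ee_rot: [-0.002, 0.011, 1.0, -0.0]
ft_force: [0.3, 0.5, 0.5]
opening: 0.6
finger_force: 0.0
```

```bash
python3 - <<'E'
from h import *
delta(pose(425,164.5,40,YS+np.pi));s=load('wrist');print('handle top front/back',at_z(s,305,137,80),at_z(s,305,158,80))
E
```

```text
shift first [-1.7 -1.7 78.6] rotvec [-0.001 -0.005  0.002] shift after turn [-1.3 -1.8 78.6]
handle top front/back [451.15101946 165.034553    80.        ] [467.03615277 164.27793313  80.        ]
```

>>> carry_out(rows=[0, -1.8, 25, 0, 0, 0, 0, 0, 30, 0, 0, 0, 0, 0, 20, 0, 0, 0, 0, 0, 0, 0, 0, 0, 0, 0, 0, 0, 0, 0])

```text
time: 56.9
ee_pos: [426.0, 164.3, 46.2]
ee_rot: [0.0, 0.012, 1.0, 0.0]
ft_force: [-0.3, 0.2, 0.2]
opening: -0.4
finger_force: 0.0
```

>>> carry_out(rows=[-4, 0, 0, 0, 0, 0, -4, 0, 0, 0, 0, 0, -4, 0, 0, 0, 0, 0, -3, 0, 0, 0, 0, 0, -3, 0, 0, 0, 0, 0, -3, 0, 0, 0, 0, 0, -3, 0, 0, 0, 0, 0, -4, 0, 0, 0, 0, 0, -4, 0, 0, 0, 0, 0, -4, 0, 0, 0, 0, 0])

```text
time: 57.73
ee_pos: [461.3, 162.5, 44.9]
ee_rot: [-0.0, 0.012, 1.0, -0.0]
ft_force: [-3.9, -0.2, 2.4]
opening: 0.2
finger_force: 1.7
```

>>> carry_out(rows=[-6, 0, 0, 0, 0, 0, -8, 0, 0, 0, 0, 0, -8, 0, 0, 0, 0, 0, -8, 0, 0, 0, 0, 0, -8, 0, 0, 0, 0, 0, -8, 0, 0, 0, 0, 0, -8, 0, 0, 0, 0, 0, -8, 0, 0, 0, 0, 0, -8, 0, 0, 0, 0, 0, -8, 0, 0, 0, 0, 0, -8, 0, 0, 0, 0, 0, -6, 0, 0, 0, 0, 0])

```text
time: 58.73
ee_pos: [554.3, 160.4, 44.9]
ee_rot: [0.0, 0.012, 1.0, 0.0]
ft_force: [-4.6, -2.6, 0.8]
opening: -0.3
finger_force: 1.7
```

>>> carry_out(rows=[-5, 0, 0, 0, 0, 0, -5, 0, 0, 0, 0, 0, -4, 0, 0, 0, 0, 0, -4, 0, 0, 0, 0, 0, -3, 0, 0, 0, 0, 0, -3, 0, 0, 0, 0, 0, -2, 0, 0, 0, 0, 0, 0, 0, 0, 0, 0, 0])

```text
time: 59.4
ee_pos: [579.9, 160.0, 45.1]
ee_rot: [0.0, 0.012, 1.0, 0.0]
ft_force: [-1.1, -0.7, -1.5]
opening: 0.3
finger_force: 0.7
```

>>> carry_out(rows=[-2, 0, 0, 0, 0, 0, -2, 0, 0, 0, 0, 0, -2, 0, 0, 0, 0, 0, 0, 0, 0, 0, 0, 0])

```text
time: 59.73
ee_pos: [585.8, 159.9, 45.1]
ee_rot: [0.0, 0.012, 1.0, 0.0]
ft_force: [-1.7, -0.0, -0.2]
opening: 0.1
finger_force: 0.9
```

>>> carry_out(rows=[-2, 0, 0, 0, 0, 0, -2, 0, 0, 0, 0, 0, 0, 0, 0, 0, 0, 0])

```text
time: 59.98
ee_pos: [589.8, 159.8, 45.1]
ee_rot: [0.0, 0.012, 1.0, 0.0]
ft_force: [-1.9, 0.8, 0.2]
opening: 0.4
finger_force: 0.9
```

>>> carry_out(rows=[-1.5, 0, 0, 0, 0, 0, -1.5, 0, 0, 0, 0, 0, 0, 0, 0, 0, 0, 0])

```text
time: 60.23
ee_pos: [590.4, 159.7, 45.1]
ee_rot: [-0.002, 0.012, 1.0, 0.0]
ft_force: [-7.0, 0.7, 5.0]
opening: -0.2
finger_force: 4.0
```

>>> carry_out(rows=[-1.5, 0, 0, 0, 0, 0, -1.5, 0, 0, 0, 0, 0, 0, 0, 0, 0, 0, 0])

```text
time: 60.48
ee_pos: [590.3, 159.7, 45.1]
ee_rot: [-0.004, 0.012, 1.0, 0.0]
ft_force: [-15.9, 0.7, 10.7]
opening: -0.2
finger_force: 7.9
```

>>> carry_out(rows=[6, 0, 0, 0, 0, 0, 10, 0, 0, 0, 0, 0, 10, 0, 0, 0, 0, 0, 0, 0, -30, 0, 0, 0, 0, 0, -40, 0, 0, 0, 0, 0, -20, 0, 0, 0, 0, -40, 0, 0, 0, 0, 0, -40, 0, 0, 0, 0, 0, -40, 0, 0, 0, 0, 0, -40, 0, 0, 0, 0, -20, -20, 0, 0, 0, 0, 0, 0, 0, 0, 0, 0])

```text
time: 61.48
ee_pos: [588.8, -25.7, 135.8]
ee_rot: [0.003, 0.015, 1.0, -0.001]
ft_force: [0.8, 0.5, 0.5]
opening: 0.1
finger_force: 0.0
```

```bash
python3 - <<'E'
from h import *
def green(s):
    h=cv2.cvtColor(s['image'],cv2.COLOR_RGB2HSV);m=((h[...,0]>50)&(h[...,0]<75)&(h[...,1]>150)&(h[...,2]>100)).astype(np.uint8)
    n,l,st,c=cv2.connectedComponentsWithStats(m)
    for k in range(1,n):
        if st[k,4]>15: print(st[k,4],c[k].round(),at_z(s,*c[k],50).round(1),at_z(s,*c[k],60).round(1))
for n in('wrist','top','scene'):
    print(n);green(snap(n,'f_%s.png'%n))
delta(pose(598,-78,100,YS+np.pi))
s=load('top')
# handle black blob
c=s['image'][185:215,235:262].sum(2);v,u=np.where(c<120);print('handle px',u.mean()+235,v.mean()+185,at_z(s,u.mean()+235,v.mean()+185,80))
E
```

```text
wrist
top
scene
shift first [-14.  -57.   35.1] rotvec [ 0.     0.001 -0.001] shift after turn [-14.  -57.   35.1]
handle px 249.2 195.4 [605.34167897 158.50019507  80.        ]
```

```bash
python3 - <<'E'
from h import *
for n in('wrist','top','scene'):
    s=load(n);p=proj(s,(598,-78,50)).round().astype(int);print(n,p)
    x0,y0=max(p[0]-40,0),max(p[1]-40,0);im=s['image'][y0:p[1]+40,x0:p[0]+40].astype(int)
    m=(im[...,1]>im[...,0]+50)&(im[...,1]>im[...,2]+40)&(im[...,1]>90)
    c,l,st,ce=cv2.connectedComponentsWithStats(m.astype(np.uint8))
    for k in range(1,c):
        if st[k,4]>8:
            q=ce[k]+[x0,y0];print(st[k].tolist(),q.round(1),at_z(s,*q,50).round(1),at_z(s,*q,60).round(1))
E
```

```text
wrist [236 258]
[16, 20, 43, 42, 1420] [232.9 258.8] [598.3 -79.8  50. ] [594.6 -77.4  60. ]
top [324 201]
[37, 38, 7, 7, 23] [324.3 202. ] [596.1 -78.1  50. ] [594.3 -77.9  60. ]
scene [347 281]
[36, 36, 10, 9, 69] [347.1 281.2] [598.2 -79.6  50. ] [602.2 -84.3  60. ]
```

>>> carry_out(rows=[-7, -29, 0, 0, 0, 0, -7, -29, 0, 0, 0, 0, 0, 0, 30, 0, 0, 0, 0, 0, 30, 0, 0, 0, 0, 0, 25, 0, 0, 0, 0, 0, 0, 0, 0, 0, 0, 0, 0, 0, 0, 0])

```text
time: 62.22
ee_pos: [595.9, -77.1, 49.0]
ee_rot: [-0.002, 0.011, 1.0, 0.0]
ft_force: [-0.4, 0.2, 0.1]
opening: 0.1
finger_force: 0.0
```

>>> carry_out(rows=[0, 0, 3, 0, 0, 0, 0, 0, 3, 0, 0, 0, 0, 0, 0, 0, 0, 0])

```text
time: 62.47
ee_pos: [598.4, -78.5, 45.3]
ee_rot: [0.001, 0.012, 1.0, -0.0]
ft_force: [0.1, -0.0, 0.1]
opening: -0.0
finger_force: 0.0
```

>>> carry_out(rows=[0, 0, 3, 0, 0, 0, 0, 0, 3, 0, 0, 0, 0, 0, 0, 0, 0, 0])

```text
time: 62.72
ee_pos: [597.6, -78.8, 38.0]
ee_rot: [0.0, 0.012, 1.0, -0.0]
ft_force: [0.1, 1.0, 1.6]
opening: -0.2
finger_force: 0.8
```

>>> carry_out(rows=[0, 0, 2, 0, 0, 0, 0, 0, 2, 0, 0, 0, 0, 0, 0, 0, 0, 0])

```text
time: 62.97
ee_pos: [597.7, -78.8, 34.1]
ee_rot: [0.0, 0.012, 1.0, -0.0]
ft_force: [-0.0, 0.4, 3.6]
opening: -0.2
finger_force: 1.9
```

>>> carry_out(rows=[0, 0, 2, 0, 0, 0, 0, 0, 2, 0, 0, 0, 0, 0, 0, 0, 0, 0, 0, 0, 0, 0, 0, 0])

```text
time: 63.3
ee_pos: [597.7, -78.8, 32.2]
ee_rot: [0.001, 0.012, 1.0, -0.0]
ft_force: [-4.2, 2.2, 15.9]
opening: -0.2
finger_force: 8.0
```

>>> carry_out(rows=[0, 0, 1.5, 0, 0, 0, 0, 0, 0, 0, 0, 0])

```text
time: 63.47
ee_pos: [597.8, -78.8, 32.0]
ee_rot: [0.001, 0.012, 1.0, -0.0]
ft_force: [-6.8, 1.9, 24.6]
opening: -0.2
finger_force: 12.0
```

>>> carry_out(rows=[0, 0, -10, 0, 0, 0, 0, 0, -30, 0, 0, 0, 0, 0, -40, 0, 0, 0, 0, 0, -40, 0, 0, 0, 20, 0, -30, 0, 0, 0, 30, 0, 0, 0, 0, 0, 30, 0, 0, 0, 0, 0, 0, 0, 0, 0, 0, 0, 0, 0, 0, 0, 0, 0])

```text
time: 64.22
ee_pos: [515.6, -76.5, 178.3]
ee_rot: [-0.001, 0.012, 1.0, 0.0]
ft_force: [1.2, -0.1, 0.7]
opening: -0.1
finger_force: 0.0
```

```bash
python3 - <<'E'
from h import *
s=snap('top')
c=s['image'][185:215,235:262].sum(2);v,u=np.where(c<120);print(at_z(s,u.mean()+235,v.mean()+185,80) if len(u) else None)
print(job.job_done())
E
```

```text
[606.14662832 159.1621507   80.        ]
the job is handed in; nothing more can be done
None
```

The job is handed in at about 64 s of 192 s: all five covers were seen flat, square and against the ledge before I pushed the drawer to its stop and pressed start to the bottom. I did not look at the covers again after the drawer went under the hood, and the hand-in gave no verdict.

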